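Stow the connectors under the drawer's cover plate

ROBOT

A 6-joint arm with a two-finger parallel gripper is mounted at the origin on a cart in front of the work surface, level with it; the furniture and walls round the work are solid. World frame = base frame: x ahead of the robot, y to its left, z up, the work surface at z = 0. Lengths are in m, angles in rad, forces in N, time in s.
With the tool pointing down it reaches from about 0.275 to 0.85 m from the base axis. Payload 5.2 kg.
Tool frame: the origin (TCP) lies midway between the tips of the shut fingers; the grasp point (between the pads) lies 19 mm behind it; z points along the fingers, y is the line along which they close (so a half turn about z gives the same grasp; the last joint's range is limited). The gripper opens to 85 mm and grips with 20 to 120 N. Pads are 22 mm wide; open, the fingers measure 114 mm over their backs; the gripper's body (76 mm by 85 mm) begins 54 mm behind the grasp point. The pads swing forward as they close: fully open they stand 13 mm farther back than shut.
Start: joints at [1.055, 0.259, 1.535, -0, 1.348, -0.203], TCP at [0.169, 0.523, 0.203] pointing down, gripper open.
Joint ranges: [-3.14, 3.14], [-0.91, 2.08], [0.19, 2.58], [-1.22, 4.36], [0.22, 2.71], [-3.12, 3.12]. Speed limits (rad/s): [2.57, 2.57, 3.14, 3.14, 3.14, 3.14].

INTERFACE

Orientations are given as a unit quaternion [x, y, z, w].
In Python, from station import * gives the robot as it stands. The module is installed in compiled form; this text tells all that it offers.
- The arm moves only by the tool move_arm, never from a script. Its argument "series" is a list of rows, each an object of numbers: "hand": the gripper command: -1 is shut, 1 is fully open, values between are in proportion; "x", "y", "z": the shift along the tool's x, y, z in m; "yaw": the turn about the tool's z in degrees. In form: [{"hand": .., "x": .., "y": .., "z": .., "yaw": ..}, ...]. A call has 1 to 12 rows; each row is the pose to reach, as a shift and turn from the pose commanded when the call began, along the tool's axes at that moment; what a row does not reach only later rows make up. A row lasts 1/12 s, in which the tool goes at most 41.7 mm and 7.16 degrees, less where a joint would pass 70% of its speed; a pose out of reach is approached as far as the arm can. A call with a gripper value outside its range is refused whole. The fingers move at their own pace and stop on an object; "newtons" is the grip in N (left out, the last holds). Time passes only in rows, so rows that repeat a pose let the fingers close. It gives the time, the measured TCP pose, the force, the opening and the grip force at its end, in the units of the state.
- get_state(): the state, without advancing time (a new reading comes with each control period).
- snapshot(name): name is "scene" or "top"; returns the picture (480x640x3 uint8, red, green, blue); there is no depth.
- camera_params(name): a dict with "fx", "fy", "cx", "cy" (pixels), "dist_coeffs" ([k1, k2, p1, p2, k3] as OpenCV has them; the pictures are not rectified), "position" and "orientation" of the camera in the world. Camera axes: x right, y down, z forward; pixel columns grow to the right and rows downward; lengths in m; the calibration is good to about 2 mm. A picture is of the moment at which its call begins. camera_params takes no time and is no camera call.
- sign_off(): hands the job in; it is judged then, once.
The state is a dict: "t": time; "joints": joint angles; "joint_vel": joint speeds; "joint_torque": joint torques, N m; "ee_pos": TCP position; "tool_rot": TCP orientation; "ft_force": force on the tool from outside, world axes, zero at the start; "torque": the same for the moment, N m; "opening": finger opening in m; "grasp_force": force on a finger pad.
Only numpy, scipy, OpenCV 4.12 (cv2) and the standard library are available. Lean on these libraries where they do the work, as an engineer would, in place of code of your own. Each camera call takes 0.05 s, during which the arm holds its last target. There are 200 camera calls.

TASK

Put the connectors away: pull the small unit's drawer fully open, lay every white connector on the bench flat on the floor of the drawer, and then fit the loose cover plate over them, tucking one long edge under the lip behind the drawer's front and, with that edge held under the lip, lowering the opposite edge until the plate lies flat on its ledges. Then slide the drawer fully shut, and leave the mug and the solder reel where they stand.

Things in the scene. Friction and masses are not known exactly. Their poses are not given: they have to be found in the camera images.
- drawer (a joint): how far the drawer is pulled out, m: 0 shut, 0.155 fully out (stop). Slides level, about 2 N friction, stays where left. Its unit is a fixed grey desktop box 160 deep x 230 wide x 70 mm high, open at the front. With the drawer fully out the well is clear of the box, whose front face is then 84 mm beyond (+x of) well
- handle (a point): centre of the drawer's black pull bar, 45 mm above the bench: 90 mm long along the drawer's y, 10 mm thick along x, 12 mm high, held at its ends, with a clear gap of 33 mm between bar and drawer front. Axes as well
- well (a point): centre of the drawer's inner floor, 8 mm above the bench. x to the drawer's rear (it pulls out along -x, shuts along +x), y across, z up. Well: 130 (x) by 196 mm (y) inside; side and rear walls 5 mm thick rise 35 mm above the floor, front panel (6 mm) 54.5 mm. Connectors fit only between the front and rear ledges (x -49 to 57 mm)
- seat (a point): 23 mm above well, same axes, level with the ledges' tops: the plate's underside centre lies here when seated. Ledges are 4 mm thick and run the whole width; the front one reaches 16 mm from the front panel (x -65 to -49 mm), the rear one 8 mm from the rear wall (x 57 to 65 mm)
- plate_grip (a point): centre of the black upright grip bar on the cover plate: 10 mm thick along the plate's x, 60 mm along its y, standing 21.5 mm above the plate. The loose plate is flat aluminium, 126 (x) by 190 (y) by 4 mm, about 0.16 kg, alike both ways round. This point is over the plate's middle, 14.5 mm above its underside. z away from the underside
- lip (a point): middle of the rear edge of the retaining lip, on its underside: a steel strip 4 mm thick along the whole inside of the drawer's front panel, reaching 10 mm to the rear over the front ledge (x -65 to -55 mm from well), its underside 8 mm above the ledge. Axes as well
- plate_mid (a point): middle of the cover plate's underside, axes as plate_grip
- plate_edge_a (a point): middle of the plate's one long (190 mm) edge, on the underside, 63 mm along -x from the middle. Either long edge may be the one that goes under the lip
- plate_edge_b (a point): middle of the plate's other long edge, on the underside, 63 mm along +x from the middle
- mug: green and white mug, 101 mm high, a bystander; origin at the centre of its foot
- reel: reel of solder wire standing on its flange, 56 mm across, 37 mm high, a bystander; origin at the centre of its foot
- conn_a_mid (a point): centre, half-way up, of a loose white coaxial connector lying on its side, 43 mm long, 20 mm across; its length runs along its y, grasp it across (along its x). It does not roll. May be absent
- conn_b_mid (a point): centre, half-way up, of a loose white coaxial connector lying on its side, 45 mm long, 20 mm across; its length runs along its y, grasp it across (along its x). It does not roll. May be absent
- conn_c_mid (a point): centre, half-way up, of a loose white coaxial connector lying on its side, 29 mm long, 18 mm across; its length runs along its y, grasp it across (along its x). It does not roll. May be absent
- conn_d_mid (a point): centre, half-way up, of a loose white coaxial connector lying on its side, 21 mm long, 18 mm across; its length runs along its y, grasp it across (along its x). It does not roll. May be absent
- conn_e_mid (a point): centre, half-way up, of a loose white coaxial connector lying on its side, 23 mm long, 18 mm across; its length runs along its y, grasp it across (along its x). It does not roll. May be absent
- plate: the cover plate, same point and axes as plate_mid

How it is judged:
By the outcome, as a careful person would: the job done as asked, in the order asked, and still so for the second after the job is handed in, with the robot touching nothing.
Of conn_a, conn_b, conn_c, conn_d, conn_e only 3 to 5 are there at a start; the rules pass over those that are not, and their reading is None.
At some moment in a run one of conn_a, conn_b, conn_c, conn_d, conn_e, plate may be knocked a few centimetres aside while the robot is not near it.
It also fails if it takes over 210 s, if anything falls off the work surface, if the arm or the gripper's body presses on something with over 40 N, if the wrist force passes 120 N, or if a joint passes its speed limit or range.

## Working session

There is one attempt and no reset: what is moved stays moved. The work goes in short steps, Python scripts to look and compute and a tool call to move; the robot and the scene stay as the last step left them, time stands still between calls to the robot, and variables do not carry over. Pictures are saved under pics/ and viewed, at most 14 in all, crops included, and the job is handed in when it is done.

Besides the shell and the picture viewer there is one more tool, called after "Emit:" in YAML: its name, and indented under it one key for each argument. move_arm: Moves the arm, as the interface text tells. Its arguments: {"type":"object","properties":{"series":{"type":"array","items":{"type":"object","properties":{"hand":{"type":"number"},"x":{"type":"number"},"y":{"type":"number"},"z":{"type":"number"},"yaw":{"type":"number"}}}},"newtons":{"type":"number"}},"required":["series"]}

```bash
mkdir -p pics; cat > h.py <<'E'
from station import *
import numpy as np, cv2
from scipy.spatial.transform import Rotation as R
def cam(n):
    p=camera_params(n);K=np.array([[p['fx'],0,p['cx']],[0,p['fy'],p['cy']],[0,0,1.]])
    return K,np.array(p['dist_coeffs'],float),np.array(p['position']),R.from_quat(p['orientation']).as_matrix()
def ray(n,uv):
    K,d,o,Rm=cam(n);u=cv2.undistortPoints(np.array(uv,float).reshape(-1,1,2),K,d).reshape(-1,2)
    return o,np.c_[u,np.ones(len(u))]@Rm.T
def plane(n,uv,z):
    o,r=ray(n,uv);return o+r*((z-o[2])/r[:,2])[:,None]
def proj(n,P):
    K,d,o,Rm=cam(n);return cv2.projectPoints((np.array(P,float).reshape(-1,3)-o)@Rm,np.zeros(3),np.zeros(3),K,d)[0].reshape(-1,2)
def tri(n1,p1,n2,p2):
    o1,a=ray(n1,p1);o2,b=ray(n2,p2);out=[]
    for x,y in zip(a,b):
        s,t=np.linalg.lstsq(np.c_[x,-y],o2-o1,rcond=None)[0];out.append(np.r_[(o1+s*x+o2+t*y)/2,np.linalg.norm(o1+s*x-o2-t*y)])
    return np.array(out)
def snap(n,f):
    im=snapshot(n);cv2.imwrite('pics/'+f,im[:,:,::-1]);return im
E
python3 - <<'E'
from h import *
np.set_printoptions(precision=4,suppress=True)
for n in('scene','top'):
    snap(n,n+'0.png');print(cam(n))
print(get_state())
E
```

```text
(array([[552.6289,   0.    , 308.4809],
       [  0.    , 552.6289, 247.9397],
       [  0.    ,   0.    ,   1.    ]]), array([0.0391, 0.    , 0.    , 0.    , 0.    ]), array([-0.0919, -0.6367,  1.2429]), array([[ 0.7144, -0.5465,  0.437 ],
       [-0.6997, -0.556 ,  0.4486],
       [-0.0022, -0.6263, -0.7796]]))
(array([[508.2319,   0.    , 328.8233],
       [  0.    , 508.2319, 238.9092],
       [  0.    ,   0.    ,   1.    ]]), array([-0.0924,  0.    ,  0.    ,  0.    ,  0.    ]), array([0.4929, 0.0478, 1.3352]), array([[ 0.0052, -0.9967,  0.0813],
       [-1.    , -0.0054, -0.0022],
       [ 0.0027, -0.0813, -0.9967]]))
{'t': 0.1, 'joints': array([ 1.0552,  0.2593,  1.536 , -0.    ,  1.348 , -0.2028]), 'joint_vel': array([ 0.0015, -0.0034, -0.0024, -0.0001,  0.0008,  0.0009]), 'joint_torque': array([  0.0023, -44.6968, -29.1253,  -0.0003,   0.0062,  -0.    ]), 'ee_pos': array([0.1689, 0.5228, 0.2021]), 'tool_rot': array([ 0.1557,  0.9878, -0.0008, -0.0003]), 'ft_force': array([ 0.043 , -1.5276, -0.2356]), 'torque': array([ 0.0165, -0.0052, -0.0184]), 'grasp_force': 0.0, 'opening': 0.08544077195866503}
```

View pics/scene0.png

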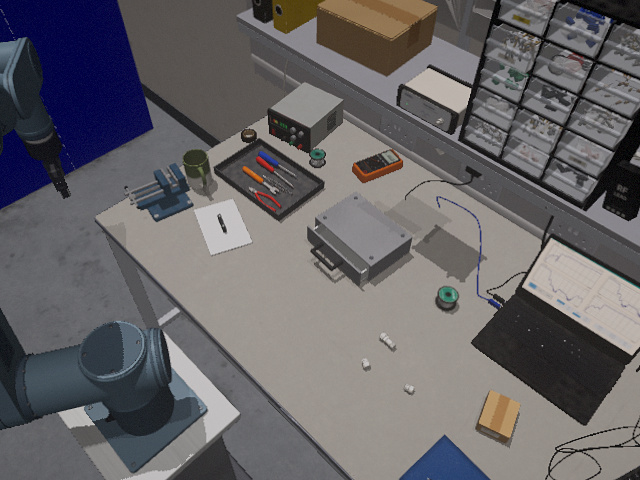

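View pics/top0.png

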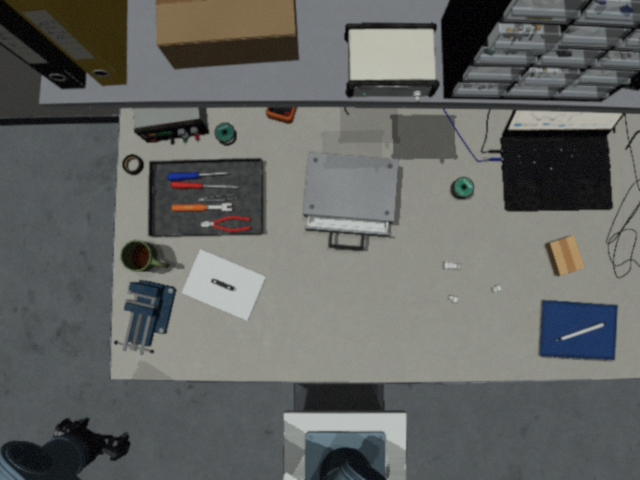

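Scene: the unit is at about (360,235), already slightly open, with three white connectors at (387,341), (366,364) and (409,389). Top: connectors at (452,265), (453,299) and (496,289). I can't make out the plate yet, so I'll zoom in.

```bash
python3 - <<'E'
from h import *
a=cv2.imread('pics/scene0.png')[170:420,280:560];b=cv2.imread('pics/top0.png')[100:320,290:520]
cv2.imwrite('pics/z1.png',cv2.resize(a,(672,600),interpolation=cv2.INTER_CUBIC))
cv2.imwrite('pics/z2.png',cv2.resize(b,(627,600),interpolation=cv2.INTER_CUBIC))
E
```

```text
(no output)
```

View pics/z1.png

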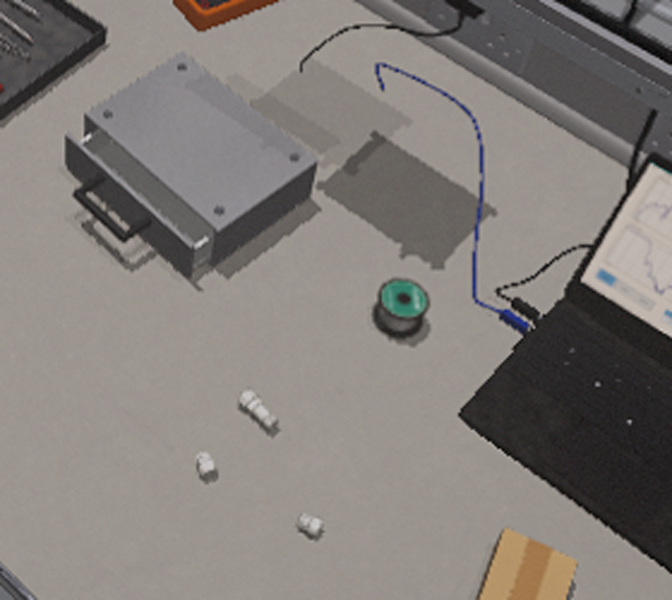

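View pics/z2.png

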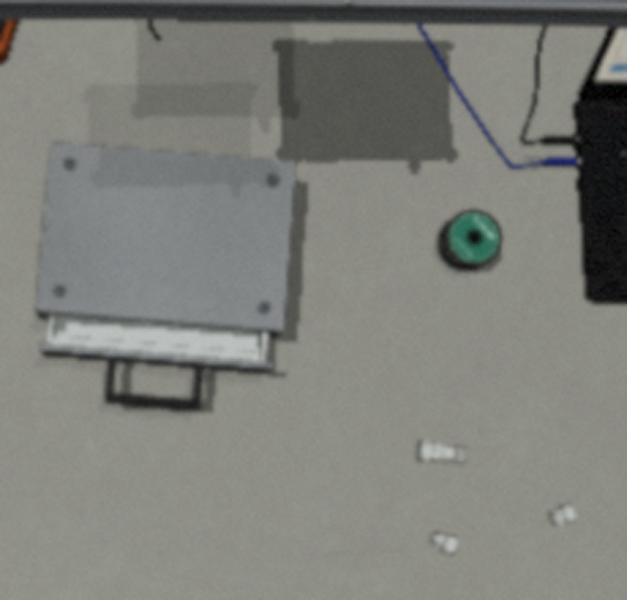

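Neither zoom shows a separate plate. The light rectangle at top (222,284) / scene (222,225) with the black bar in its middle fits its size, so that is the plate. Measuring everything now.

```bash
cat >> h.py <<'E'
def blobs(im,lo,hi,box,amin):
    """hsv mask contours inside box (u0,v0,u1,v1): list of centroid, minAreaRect, contour"""
    u0,v0,u1,v1=box;h=cv2.cvtColor(im[v0:v1,u0:u1],cv2.COLOR_RGB2HSV)
    m=cv2.inRange(h,lo,hi);out=[]
    for c in cv2.findContours(m,cv2.RETR_EXTERNAL,cv2.CHAIN_APPROX_NONE)[0]:
        M=cv2.moments(c)
        if M['m00']>=amin: out.append((np.array([M['m10']/M['m00']+u0,M['m01']/M['m00']+v0]),cv2.minAreaRect(c+np.array([u0,v0],np.int32)),c+np.array([u0,v0],np.int32)))
    return sorted(out,key=lambda b:-cv2.contourArea(b[2]))
def yawfit(n,c,z):
    P=plane(n,c.reshape(-1,2),z)[:,:2];(x,y),(w,h),a=cv2.minAreaRect((P*1000).astype(np.float32))
    if w<h:a+=90;w,h=h,w
    return np.round([x,y,w,h,a],1)
def sq(*a): return [np.round(v,4).tolist() for v in a]
W=((0,0,190),(179,40,255))
E
python3 - <<'E'
from h import *
np.set_printoptions(precision=4,suppress=True)
T=cv2.imread('pics/top0.png')[:,:,::-1].copy();S=cv2.imread('pics/scene0.png')[:,:,::-1].copy()
for n,im,box in(('top',T,(410,240,520,320)),('scene',S,(340,320,430,410))):
    print(n)
    for b in blobs(im,(0,0,175),(179,40,255),box,8): print(b[0],cv2.contourArea(b[2]),yawfit(n,b[2],.01))
for n,im,box in(('top',T,(170,235,280,330)),('scene',S,(180,190,260,260))):
    print(n,'plate')
    for b in blobs(im,(0,0,175),(179,40,255),box,200): print(b[0],cv2.boxPoints(b[1]).tolist(),yawfit(n,b[2],.004))
    for b in blobs(im,(0,0,0),(179,255,90),box,15): print('bar',b[0],yawfit(n,b[2],.025))
def scr(n,im,box):
    for b in blobs(im,(0,0,0),(179,255,110),box,3): print(n,b[0],plane(n,b[0],.07)[0],cv2.contourArea(b[2]))
scr('top',T,(308,156,395,216)); print('h')
for b in blobs(T,(0,0,0),(179,255,70),(320,228,375,255),20): print(b[0],b[1],yawfit('top',b[2],.051))
E
python3 - <<'E'
import cv2
a=cv2.imread('pics/top0.png');b=cv2.imread('pics/scene0.png')
import numpy as np
r=lambda i:cv2.resize(i,(400,400),interpolation=cv2.INTER_CUBIC)
cv2.imwrite('pics/z3.png',np.hstack([r(a[235:325,175:265]),r(b[190:260,190:260])]))
E
```

```text
top
[449.2403 265.062 ] 21.5 [ 534.  -273.1   26.5   10.5   90.2]
scene
[385.9755 338.5294] 34.0 [ 533.3 -277.3   42.5   13.9   84.2]
[365.26   361.8867] 25.0 [ 448.2 -280.5   19.8   12.2   62.4]
[409.7238 387.3238] 17.5 [ 473.2 -396.1   17.4   11.7  105.1]
top plate
[223.0714 284.4554] [[181.3153076171875, 292.50115966796875], [199.6494140625, 248.9576416015625], [264.7411804199219, 276.36468505859375], [246.40707397460938, 319.908203125]] [480.5 321.7 186.8 123.3  67.8]
bar [173.3539 261.4362] [545.6 441.8  52.   31.7   1.6]
bar [171.9653 297.328 ] [437.9 448.2  74.7  13.2   1.3]
bar [223.3516 284.5388] [479.4 314.2  48.8   8.6  69. ]
scene plate
[222.0414 226.0709] [[193.16831970214844, 209.31683349609375], [233.46336364746094, 193.96633911132812], [251.5386199951172, 241.41387939453125], [211.2435760498047, 256.7643737792969]] [480.2 319.3 188.4 124.8  67.8]
bar [250.1194 195.9882] [609.6 333.7  98.3  30.   91.5]
bar [186.5767 206.7884] [439.  433.5  44.8  12.7 172.7]
bar [221.828  223.7634] [475.3 311.   71.7   9.7  67.4]
bar [205.8718 192.4679] [516.9 443.2  26.5  21.4 135.6]
bar [182.4545 191.5152] [471.6 490.5  24.6  17.1 135.6]
top [389.4414 165.5315] [ 0.7836 -0.1078  0.07  ] 18.5
top [315.     159.6667] [0.7974 0.0811 0.07  ] 11.0
top [311.5    206.3542] [0.6778 0.0889 0.07  ] 8.0
top [386.5778 212.4222] [ 0.6636 -0.0998  0.07  ] 7.5
top [310.7576 214.5152] [0.6572 0.0906 0.07  ] 5.5
top [392.8519 156.9259] [ 0.806  -0.1167  0.07  ] 4.5
h
[346.305  240.1183] ((346.3533935546875, 240.47462463378906), (54.227447509765625, 17.590919494628906), 4.635463237762451) [593.9   0.4 137.7  44.7  85.7]
```

View pics/z3.png

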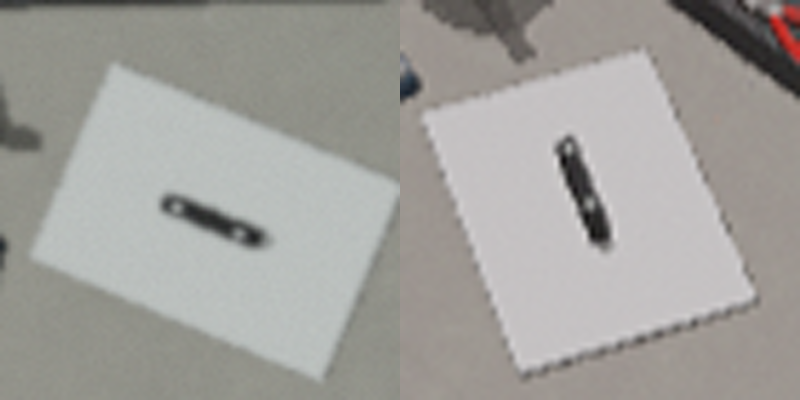

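The crop confirms it: the plate lies flat with its black grip bar in the middle, at about (0.480, 0.320) with its long axis at about 68°. Moving towards the drawer.

Emit:
move_arm:
  series:
    - {"hand": -0.2, "x": -0.367, "y": -0.221, "z": -0.05, "yaw": 76}
    - {"hand": -0.2, "x": -0.367, "y": -0.221, "z": -0.05, "yaw": 76}
    - {"hand": -0.2, "x": -0.367, "y": -0.221, "z": -0.05, "yaw": 76}
    - {"hand": -0.2, "x": -0.367, "y": -0.221, "z": -0.05, "yaw": 76}
    - {"hand": -0.2, "x": -0.367, "y": -0.221, "z": -0.05, "yaw": 76}
    - {"hand": -0.2, "x": -0.367, "y": -0.221, "z": -0.05, "yaw": 76}
    - {"hand": -0.2, "x": -0.367, "y": -0.221, "z": -0.05, "yaw": 76}
    - {"hand": -0.2, "x": -0.367, "y": -0.221, "z": -0.05, "yaw": 76}
    - {"hand": -0.2, "x": -0.367, "y": -0.221, "z": -0.05, "yaw": 76}
    - {"hand": -0.2, "x": -0.367, "y": -0.221, "z": -0.05, "yaw": 76}
    - {"hand": -0.2, "x": -0.367, "y": -0.221, "z": -0.05, "yaw": 76}
    - {"hand": -0.2, "x": -0.367, "y": -0.221, "z": -0.05, "yaw": 76}

```text
t: 1.1
ee_pos: [0.4529, 0.197, 0.2528]
tool_rot: [0.734, 0.679, -0.0, 0.001]
ft_force: [0.8, -0.3, -0.2]
opening: 0.0341
grasp_force: 0.0
```

```bash
cat >> h.py <<'E'
def go(x,y,z,a=None):
    """print tool shift/yaw to world TCP x,y,z with closing line at world angle a (deg, mod 180)"""
    s=get_state();Rm=R.from_quat(s['tool_rot']).as_matrix();d=Rm.T@(np.array([x,y,z])-s['ee_pos'])
    c=np.degrees(np.arctan2(Rm[1,1],Rm[0,1]));w=0 if a is None else (c-a+90)%180-90
    print('GO',np.round(d,4),'yaw',round(w,2),'| at',np.round(s['ee_pos'],4),'ang',round(c,2),'open',round(s['opening'],4),'gf',round(s['grasp_force'],1),'F',np.round(s['ft_force'],1),'t',round(s['t'],1))
E
python3 - <<'E'
from h import *
np.set_printoptions(precision=4,suppress=True)
S=cv2.imread('pics/scene0.png')[:,:,::-1].copy();T=cv2.imread('pics/top0.png')[:,:,::-1].copy()
print(tri('top',[[348,247]],'scene',[[323,259.6]]), plane('top',[[348,247]],.051),plane('scene',[[323,259.6]],.051))
# connectors: triangulate brighter-than-bench blobs
t=[b[0] for b in blobs(T,(0,0,160),(179,60,255),(438,255,506,310),4)]; s=[b[0] for b in blobs(S,(0,0,170),(179,60,255),(355,328,420,400),8)]
print(np.array(t),np.array(s))
for b in blobs(T,(0,0,160),(179,60,255),(438,255,506,310),4): print(yawfit('top',b[2],.01))
go(.45,.2,.25,-4)
E
```

```text
[[ 0.5782 -0.0044  0.046   0.0015]] [[ 0.5773 -0.0037  0.051 ]] [[ 0.576  -0.0075  0.051 ]]
[[449.8148 265.037 ]
 [454.1717 298.596 ]
 [497.1919 288.303 ]] [[385.9288 338.3633]
 [365.1556 361.8889]
 [408.9433 386.8511]]
[ 535.3 -274.4   29.2   13.1   90.2]
[ 447.9 -282.8   18.5   11.2   45.2]
[ 473.2 -397.5   17.6   11.4  103.6]
GO [ 0.0027 -0.0031  0.0028] yaw -0.4 | at [0.4529 0.197  0.2528] ang -4.4 open 0.0341 gf 0.0 F [ 0.8 -0.3 -0.2] t 1.1
```

Emit:
move_arm:
  series:
    - {"hand": -0.2, "x": -0.191, "y": 0.14, "z": 0.13, "yaw": -0.4}
    - {"hand": -0.2, "x": -0.191, "y": 0.14, "z": 0.13, "yaw": -0.4}
    - {"hand": -0.2, "x": -0.191, "y": 0.14, "z": 0.13, "yaw": -0.4}
    - {"hand": -0.2, "x": -0.191, "y": 0.14, "z": 0.13, "yaw": -0.4}
    - {"hand": -0.2, "x": -0.191, "y": 0.14, "z": 0.13, "yaw": -0.4}
    - {"hand": -0.2, "x": -0.191, "y": 0.14, "z": 0.13, "yaw": -0.4}
    - {"hand": -0.2, "x": -0.191, "y": 0.14, "z": 0.13, "yaw": -0.4}
    - {"hand": -0.2, "x": -0.191, "y": 0.14, "z": 0.13, "yaw": -0.4}
    - {"hand": -0.2, "x": -0.191, "y": 0.14, "z": 0.13, "yaw": -0.4}

```text
t: 1.85
ee_pos: [0.5761, 0.0006, 0.1219]
tool_rot: [0.729, 0.685, -0.001, -0.001]
ft_force: [-0.5, 0.7, -0.2]
opening: 0.0344
grasp_force: 0.0
```

```bash
python3 - <<'E'
from h import *
go(.578,-.004,.025,-4); im=snap('scene','s1.png')
cv2.imwrite('pics/z4.png',cv2.resize(im[170:320,250:450,::-1],(800,600),interpolation=cv2.INTER_CUBIC))
E
```

```text
GO [-0.0046  0.0024  0.0969] yaw 0.46 | at [0.5761 0.0006 0.1219] ang -3.54 open 0.0344 gf 0.0 F [-0.5  0.7 -0.2] t 1.9
```

View pics/z4.png

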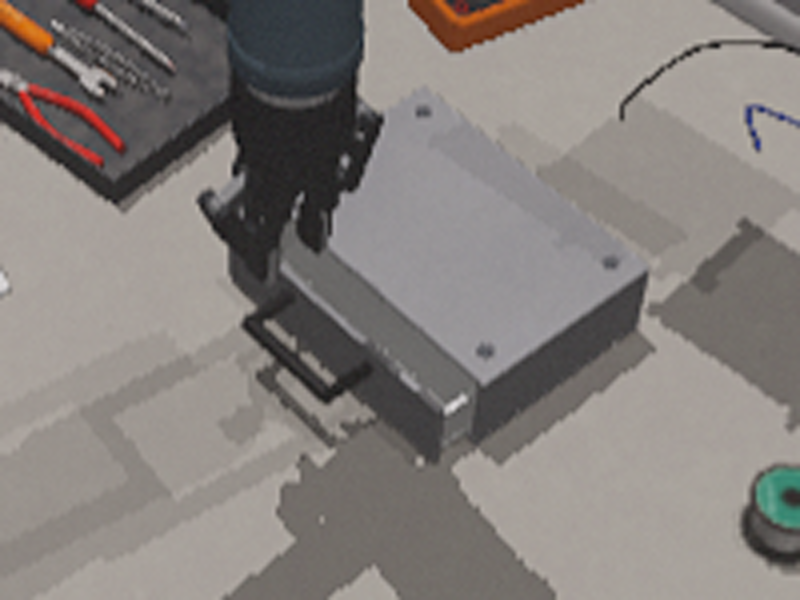

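The gripper hovers above the bar, with the handle at crop (305,350). Lowering, gripping, then pulling.

Emit:
move_arm:
  newtons: 40
  series:
    - {"hand": -0.2, "x": -0.004, "y": 0.002, "z": 0.03, "yaw": 0.4}
    - {"hand": -0.2, "x": -0.004, "y": 0.002, "z": 0.055, "yaw": 0.4}
    - {"hand": -0.2, "x": -0.004, "y": 0.002, "z": 0.08, "yaw": 0.4}
    - {"hand": -0.2, "x": -0.004, "y": 0.002, "z": 0.097, "yaw": 0.4}
    - {"hand": -0.2, "x": -0.004, "y": 0.002, "z": 0.097, "yaw": 0.4}
    - {"hand": -1, "x": -0.004, "y": 0.002, "z": 0.097, "yaw": 0.4}
    - {"hand": -1, "x": -0.004, "y": 0.002, "z": 0.097, "yaw": 0.4}
    - {"hand": -1, "x": -0.004, "y": 0.002, "z": 0.097, "yaw": 0.4}
    - {"hand": -1, "x": -0.004, "y": 0.002, "z": 0.097, "yaw": 0.4}
    - {"hand": -1, "x": -0.004, "y": 0.002, "z": 0.097, "yaw": 0.4}

```text
t: 2.73
ee_pos: [0.5796, -0.0041, 0.0273]
tool_rot: [0.731, 0.683, 0.001, 0.001]
ft_force: [0.3, 0.7, 1.1]
opening: -0.0004
grasp_force: 0.0
```

```bash
python3 - <<'E'
from h import *
go(.578,-.004,.025,-4); im=snap('scene','s2.png');t=snap('top','t2.png')
r=lambda i:cv2.resize(i,(400,400),interpolation=cv2.INTER_CUBIC)
cv2.imwrite('pics/z5.png',np.hstack([r(im[200:300,280:380,::-1]),r(t[170:270,300:400,::-1])]))
E
```

```text
GO [ 0.     -0.0016  0.0023] yaw 0.09 | at [ 0.5796 -0.0041  0.0273] ang -3.91 open -0.0004 gf 0.0 F [0.3 0.7 1.1] t 2.7
```

View pics/z5.png

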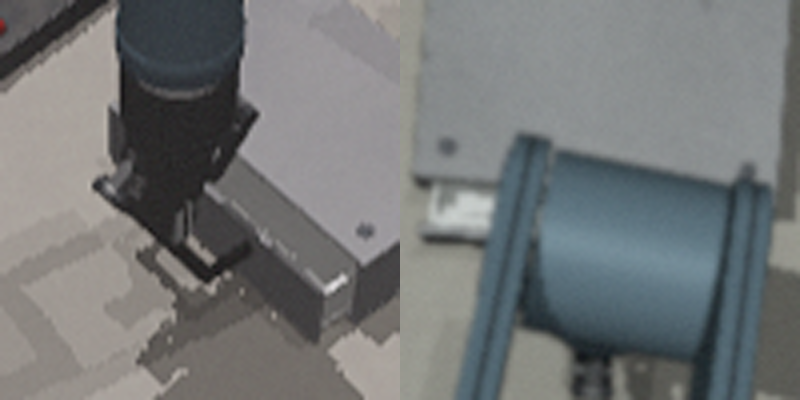

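The shut fingers sit in the gap behind the bar (crop left, 180,230), so the bar stands nearer to the robot than I measured. I'll pull by hooking it and watch the force.

Emit:
move_arm:
  series:
    - {"hand": -1, "y": -0.01}
    - {"hand": -1, "y": -0.02}
    - {"hand": -1, "y": -0.03}
    - {"hand": -1, "y": -0.04}
    - {"hand": -1, "y": -0.05}
    - {"hand": -1, "y": -0.06}
    - {"hand": -1, "y": -0.07}
    - {"hand": -1, "y": -0.08}
    - {"hand": -1, "y": -0.09}
    - {"hand": -1, "y": -0.095}
    - {"hand": -1, "y": -0.1}
    - {"hand": -1, "y": -0.1}

```text
$.series[0]: bad value
```

```bash
python3 - <<'E'
from h import *
go(.458,.009,.025,-4); t=snap('top','t3.png');im=snap('scene','s3.png')
r=lambda i:cv2.resize(i,(400,400),interpolation=cv2.INTER_CUBIC)
cv2.imwrite('pics/z6.png',np.hstack([r(im[180:330,250:400,::-1]),r(t[150:300,280:430,::-1])]))
E
```

```text
GO [ 0.0049 -0.1218  0.0015] yaw 0.07 | at [ 0.5792 -0.0042  0.0266] ang -3.93 open 0.0001 gf 0.0 F [0.2 0.3 0.5] t 2.8
```

View pics/z6.png

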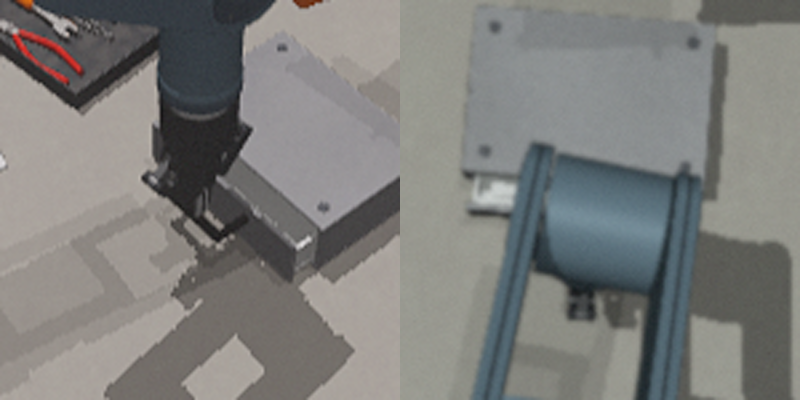

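The call was refused because every row needs all its fields. Nothing moved, and the pictures are unchanged.

Emit:
move_arm:
  series:
    - {"hand": -1, "x": 0, "y": -0.01, "z": 0, "yaw": 0}
    - {"hand": -1, "x": 0, "y": -0.02, "z": 0, "yaw": 0}
    - {"hand": -1, "x": 0, "y": -0.03, "z": 0, "yaw": 0}
    - {"hand": -1, "x": 0, "y": -0.04, "z": 0, "yaw": 0}
    - {"hand": -1, "x": 0, "y": -0.05, "z": 0, "yaw": 0}
    - {"hand": -1, "x": 0, "y": -0.06, "z": 0, "yaw": 0}
    - {"hand": -1, "x": 0, "y": -0.07, "z": 0, "yaw": 0}
    - {"hand": -1, "x": 0, "y": -0.08, "z": 0, "yaw": 0}
    - {"hand": -1, "x": 0, "y": -0.09, "z": 0, "yaw": 0}
    - {"hand": -1, "x": 0, "y": -0.1, "z": 0, "yaw": 0}
    - {"hand": -1, "x": 0, "y": -0.105, "z": 0, "yaw": 0}
    - {"hand": -1, "x": 0, "y": -0.105, "z": 0, "yaw": 0}

```text
t: 3.93
ee_pos: [0.4725, 0.0033, 0.0259]
tool_rot: [0.731, 0.682, -0.0, -0.0]
ft_force: [0.7, -0.0, 0.1]
opening: 0.0003
grasp_force: 0.0
```

Emit:
move_arm:
  series:
    - {"hand": -1, "x": 0, "y": -0.003, "z": 0, "yaw": 0}
    - {"hand": -1, "x": 0, "y": -0.006, "z": 0, "yaw": 0}
    - {"hand": -1, "x": 0, "y": -0.009, "z": 0, "yaw": 0}
    - {"hand": -1, "x": 0, "y": -0.009, "z": 0, "yaw": 0}

```text
t: 4.27
ee_pos: [0.4645, 0.0038, 0.0258]
tool_rot: [0.731, 0.683, -0.0, -0.0]
ft_force: [0.3, 0.5, 0.1]
opening: 0.0
grasp_force: 0.0
```

```bash
python3 - <<'E'
from h import *
t=snap('top','t4.png');im=snap('scene','s4.png')
r=lambda i:cv2.resize(i,(400,400),interpolation=cv2.INTER_CUBIC)
cv2.imwrite('pics/z7.png',np.hstack([r(im[180:330,250:400,::-1]),r(t[150:300,280:430,::-1])]))
E
```

```text
(no output)
```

View pics/z7.png

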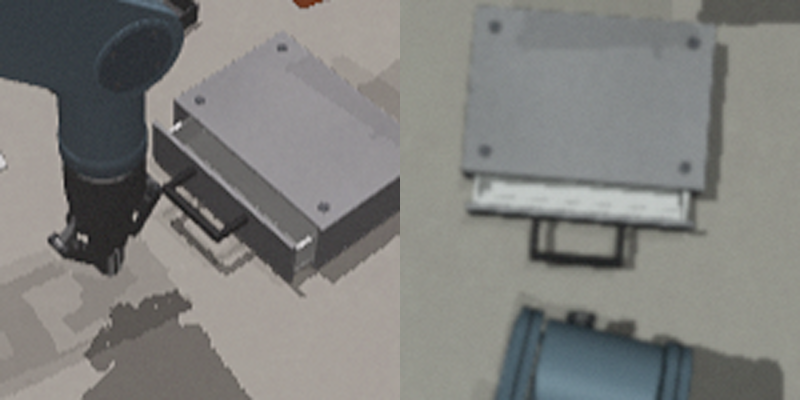

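The drawer did not move: bar still at top (347,247) and scene (322,261), with the gripper clear in front of it. Checking the TCP projection against the fingertips.

```bash
python3 - <<'E'
from h import *
np.set_printoptions(precision=3,suppress=True)
p=get_state()['ee_pos'];print(p,proj('scene',p),proj('top',p))
print(tri('top',[[347,247.3]],'scene',[[322,260.6]]))
# box front lower corners / top front edge corners check
h=np.array([.578,-.004,.046]);print(proj('scene',h),proj('top',h))
im=cv2.imread('pics/s4.png')
q=[((h-[0,0,0])),p,np.array([.5796,-.0041,.0273])]
for k in q:
    u=proj('scene',k)[0];cv2.drawMarker(im,tuple(int(round(v)) for v in u),(0,0,255),cv2.MARKER_CROSS,3,1)
cv2.imwrite('pics/z8.png',cv2.resize(im[200:300,250:370],(720,600),interpolation=cv2.INTER_NEAREST))
E
```

```text
[0.465 0.004 0.026] [[290.745 285.968]] [[344.624 291.23 ]]
[[ 0.578 -0.002  0.04   0.001]]
[[322.562 259.572]] [[348.032 246.849]]
```

View pics/z8.png

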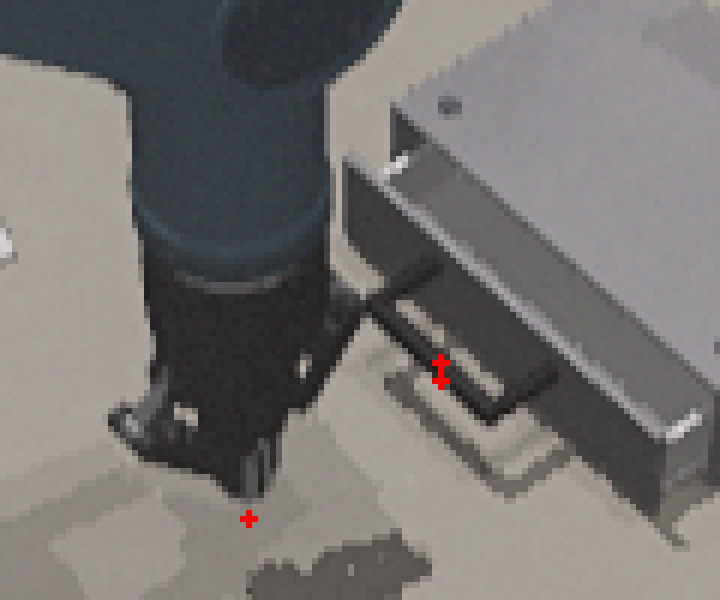

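```bash
python3 - <<'E'
from h import *
np.set_printoptions(precision=3,suppress=True)
for z in(.026,.036,.046,.056): print(z,plane('scene',[[291.7,282],[326.5,259.5]],z)[:,:2].tolist())
t=cv2.imread('pics/t0.png') if 0 else cv2.imread('pics/top0.png')
# start picture: tip in top and scene at start TCP (.169,.523,.202)
p=[.169,.523,.202];print(proj('top',p),proj('scene',p))
s=cv2.imread('pics/scene0.png');s=s.copy()
def z(im,p,n):
    u=proj(n,p)[0].round().astype(int);c=im[max(u[1]-50,0):u[1]+50,max(u[0]-50,0):u[0]+50].copy();cv2.drawMarker(c,(min(50,u[0]),min(50,u[1])),(0,0,255),cv2.MARKER_CROSS,4,1);return cv2.resize(c,(400,400),interpolation=cv2.INTER_NEAREST)
cv2.imwrite('pics/z9.png',np.hstack([z(s,p,'scene'),z(t,p,'top')]))
E
```

```text
0.026 [[0.47582256984741433, 0.0112531912604793], [0.5971751193444218, -0.0009160489231788693]]
0.036 [[0.47115765857576297, 0.005928651279320962], [0.5915130131560018, -0.006140590144505853]]
0.046 [[0.4664927473041115, 0.000604111298162624], [0.5858509069675818, -0.011365131365832726]]
0.056 [[0.46182783603246, -0.004720428682995714], [0.5801888007791617, -0.01658967258715971]]
[[114.263 423.278]] [[ 68.603 195.788]]
```

View pics/z9.png

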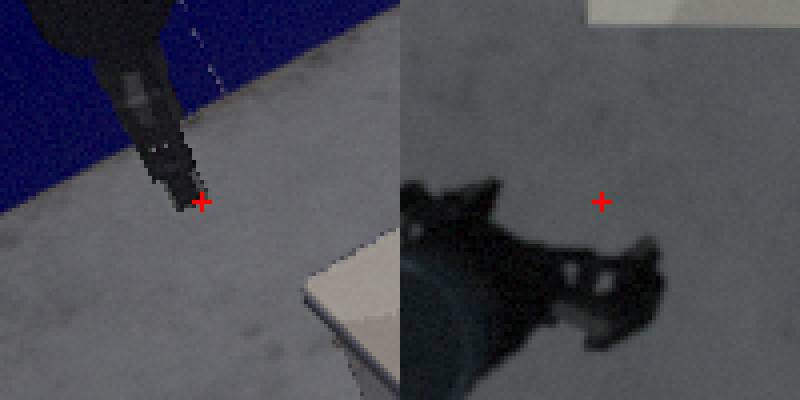

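The fingertips appear 10–20 mm higher than the TCP reading suggests, at crop (250,495) against the projected (249,518). They seem to have passed over the bar. I'll check by lowering the shut fingers gently towards the bare bench and watching the force.

Emit:
move_arm:
  series:
    - {"hand": -1, "x": 0, "y": 0, "z": 0.005, "yaw": 0}
    - {"hand": -1, "x": 0, "y": 0, "z": 0.01, "yaw": 0}
    - {"hand": -1, "x": 0, "y": 0, "z": 0.014, "yaw": 0}
    - {"hand": -1, "x": 0, "y": 0, "z": 0.017, "yaw": 0}
    - {"hand": -1, "x": 0, "y": 0, "z": 0.019, "yaw": 0}
    - {"hand": -1, "x": 0, "y": 0, "z": 0.02, "yaw": 0}
    - {"hand": -1, "x": 0, "y": 0, "z": 0.02, "yaw": 0}

```text
t: 4.95
ee_pos: [0.4649, 0.0037, 0.0056]
tool_rot: [0.731, 0.682, -0.0, -0.0]
ft_force: [0.5, 1.1, 0.2]
opening: -0.0002
grasp_force: 0.0
```

```bash
python3 - <<'E'
from h import *
go(.4645,.004,.0,-4);s=snap('scene','s5.png');p=get_state()['ee_pos'];print(proj('scene',p),proj('scene',p+[0,0,.02]))
v=cv2.cvtColor(s,cv2.COLOR_RGB2GRAY)
print(v[268:304:2,278:306:2])
E
```

```text
GO [ 0.0003 -0.0004  0.0056] yaw 0.08 | at [0.4649 0.0037 0.0056] ang -3.92 open -0.0002 gf 0.0 F [0.5 1.1 0.2] t 5.0
[[290.90180691 290.26739864]] [[290.70085292 286.03198278]]
[[ 67  44  42  43  42  44  42  41  43  42  42  38  40 116]
 [ 43  43  42  41  43  43  44  40  38  34  40  42  40 168]
 [ 51 112  37  38  46  45  43  41  41  41  53  31 131 142]
 [ 52 116 158  40  36  43  40  39  42  38 155 148 146 145]
 [ 70  40  38  39  42  42  39  46  42  38 149 145 146 144]
 [ 47  42  42  42  41  39  42  41  75  88 148 144 145 144]
 [ 43  41  42  38  36  43  39  78  84  87 134 144 145 146]
 [ 89  51  36  42  38  45  57  84  85  94 135 132 140 145]
 [132 138 127 112  66  40  55  85  81 138 133 135 132 144]
 [154 135 135 134 139  62  50  82 104 134 134 139 146 145]
 [152 133 132 134 134 135 126 127 134 133 136 144 145 146]
 [153 133 135 134 133 134 133 134 133 143 146 145 119  84]
 [153 143 132 133 134 132 135 110 122  84 149 150  89  90]
 [154 143 132 136 133 135 110  75  89  91  86  86  91  88]
 [141 133 134 133 132 135  71  76  88  89  88  89  88  88]
 [132 133 135 133 136 135  73  76  91  90  87  91  87  88]
 [133 134 134 134 147 117 116  90  89  88  88  90  87  91]
 [134 133 144 155  93  98  88  90  87  87  89  90  90  90]]
```

Emit:
move_arm:
  series:
    - {"hand": -1, "x": 0, "y": 0, "z": 0.002, "yaw": 0}
    - {"hand": -1, "x": 0, "y": 0, "z": 0.004, "yaw": 0}
    - {"hand": -1, "x": 0, "y": 0, "z": 0.006, "yaw": 0}
    - {"hand": -1, "x": 0, "y": 0, "z": 0.007, "yaw": 0}
    - {"hand": -1, "x": 0, "y": 0, "z": 0.008, "yaw": 0}
    - {"hand": -1, "x": 0, "y": 0, "z": 0.008, "yaw": 0}

```text
t: 5.5
ee_pos: [0.4649, 0.0037, -0.0023]
tool_rot: [0.731, 0.682, -0.0, -0.0]
ft_force: [-0.6, 0.1, -0.3]
opening: -0.0001
grasp_force: 0.0
```

Emit:
move_arm:
  series:
    - {"hand": -1, "x": 0, "y": 0, "z": 0.001, "yaw": 0}
    - {"hand": -1, "x": 0, "y": 0, "z": 0.002, "yaw": 0}
    - {"hand": -1, "x": 0, "y": 0, "z": 0.003, "yaw": 0}
    - {"hand": -1, "x": 0, "y": 0, "z": 0.003, "yaw": 0}

```text
t: 5.83
ee_pos: [0.4649, 0.0037, -0.0053]
tool_rot: [0.731, 0.682, -0.0, -0.0]
ft_force: [0.2, 0.2, 0.1]
opening: -0.0001
grasp_force: 0.0
```

```bash
python3 - <<'E'
from h import *
go(.4645,.004,.0,-4);s=snap('scene','s6.png')
print(cv2.cvtColor(s,cv2.COLOR_RGB2GRAY)[278:298,286:302])
E
```

```text
GO [ 0.0003 -0.0004 -0.0053] yaw 0.08 | at [ 0.4649  0.0037 -0.0053] ang -3.92 open -0.0001 gf 0.0 F [0.2 0.2 0.1] t 5.8
[[ 43  43  39  41  44  44  40  40  37  43  41  76 146 146 146 145]
 [ 43  41  40  44  41  42  37  36  38  39  53 120 135 140 147 146]
 [ 44  42  39  41  42  42  43  70  67  43  78 139 136 134 139 146]
 [ 39  43  35  42  46  40  42  61  84  51  72 139 135 134 132 140]
 [ 42  40  43  44  42  41  64  38  87  56  58 140 135 134 134 134]
 [ 43  41  41  40  44  61  80  37  86  58  57 139 134 135 136 135]
 [ 48  43  43  43  48  78  82  40  87  56  92 138 135 136 134 134]
 [ 36  40  39  44  50  83  83  41  76  81 128 137 134 133 134 135]
 [ 51  42  45  43  50  83  82  44  68  97 137 135 132 134 132 141]
 [115  48  35  38  48  84  84  40  66  94 137 134 134 132 138 146]
 [138 114  48  38  41  81  82  39  85 122 135 135 133 139 146 145]
 [134 139 113  67  86  79  84  70 124 138 136 134 141 147 147 118]
 [132 135 137 118 129 107 121 121 139 137 136 135 146 148 119  85]
 [133 134 135 136 138 102 111 111 109 113 114 114 151 149  87  87]
 [132 136 133 137 109  71  73  77  72  91  87  86 124 123  87  90]
 [132 134 136 138  73  75  77  78  74  90  91  87  88  88  89  90]
 [133 136 139 110  73  76  76  77  77  90  88  90  90  90  89  90]
 [134 136 109  71  75  78  76  77  86  89  89  91  89  89  90  90]
 [134 135 114  72  77  77  78  77  91  90  89  89  89  89  90  89]
 [134 136 139  72  77  76  76  77  90  89  86  90  88  90  88  90]]
```

Emit:
move_arm:
  series:
    - {"hand": -1, "x": 0, "y": 0, "z": 0.001, "yaw": 0}
    - {"hand": -1, "x": 0, "y": 0, "z": 0.002, "yaw": 0}
    - {"hand": -1, "x": 0, "y": 0, "z": 0.003, "yaw": 0}
    - {"hand": -1, "x": 0, "y": 0, "z": 0.003, "yaw": 0}

```text
t: 6.22
ee_pos: [0.4649, 0.0037, -0.0083]
tool_rot: [0.731, 0.682, -0.0, -0.0]
ft_force: [1.3, -0.3, 0.1]
opening: 0.0
grasp_force: 0.0
```

Emit:
move_arm:
  series:
    - {"hand": -1, "x": 0, "y": 0, "z": 0.001, "yaw": 0}
    - {"hand": -1, "x": 0, "y": 0, "z": 0.002, "yaw": 0}
    - {"hand": -1, "x": 0, "y": 0, "z": 0.002, "yaw": 0}

```text
t: 6.47
ee_pos: [0.4649, 0.0037, -0.0103]
tool_rot: [0.731, 0.683, -0.0, -0.0]
ft_force: [0.4, -0.5, 0.2]
opening: 0.0002
grasp_force: 0.0
```

Emit:
move_arm:
  series:
    - {"hand": -1, "x": 0, "y": 0, "z": 0.001, "yaw": 0}
    - {"hand": -1, "x": 0, "y": 0, "z": 0.002, "yaw": 0}
    - {"hand": -1, "x": 0, "y": 0, "z": 0.002, "yaw": 0}

```text
t: 6.72
ee_pos: [0.4649, 0.0037, -0.0123]
tool_rot: [0.731, 0.682, -0.0, -0.0]
ft_force: [-0.5, 1.5, -0.1]
opening: 0.0002
grasp_force: 0.0
```

Emit:
move_arm:
  series:
    - {"hand": -1, "x": 0, "y": 0, "z": 0.001, "yaw": 0}
    - {"hand": -1, "x": 0, "y": 0, "z": 0.002, "yaw": 0}
    - {"hand": -1, "x": 0, "y": 0, "z": 0.002, "yaw": 0}

```text
t: 6.97
ee_pos: [0.4649, 0.0037, -0.0143]
tool_rot: [0.731, 0.682, -0.0, -0.0]
ft_force: [0.3, 0.8, 0.1]
opening: 0.0002
grasp_force: 0.0
```

Emit:
move_arm:
  series:
    - {"hand": -1, "x": 0, "y": 0, "z": 0.001, "yaw": 0}
    - {"hand": -1, "x": 0, "y": 0, "z": 0.001, "yaw": 0}

```text
t: 7.13
ee_pos: [0.4649, 0.0037, -0.0152]
tool_rot: [0.731, 0.682, -0.0, -0.0]
ft_force: [0.3, 0.1, -0.8]
opening: -0.0005
grasp_force: 0.0
```

Emit:
move_arm:
  series:
    - {"hand": -1, "x": 0, "y": 0, "z": 0.001, "yaw": 0}
    - {"hand": -1, "x": 0, "y": 0, "z": 0.001, "yaw": 0}

```text
t: 7.3
ee_pos: [0.4649, 0.0037, -0.0162]
tool_rot: [0.731, 0.683, -0.0, -0.0]
ft_force: [-1.1, -0.8, -0.3]
opening: -0.0004
grasp_force: 0.0
```

```bash
python3 - <<'E'
from h import *
go(.4645,.004,.0,-4);s=snap('scene','s7.png')
print(cv2.cvtColor(s,cv2.COLOR_RGB2GRAY)[284:298,286:302])
E
```

```text
GO [ 0.0003 -0.0005 -0.0162] yaw 0.08 | at [ 0.4649  0.0037 -0.0162] ang -3.92 open -0.0004 gf 0.0 F [-1.1 -0.8 -0.3] t 7.3
[[ 42  38  38  39  39  43  53  48  92  55  54 139 134 133 135 136]
 [ 42  43  42  40  41  51  77  49  79  66  54 141 134 134 135 135]
 [ 38  42  40  39  46  77  84  45  70  69  54 140 137 134 132 143]
 [ 39  40  44  44  50  84  86  44  70  67  93 138 136 133 133 151]
 [ 38  40  42  45  44  82  84  45  70  86 128 136 136 137 110 122]
 [ 90  42  36  39  45  82  83  51  70  97 140 135 138 112  88  87]
 [129  86  35  41  41  85  82  56  72  78 140 139 138  83  90  88]
 [136 129  90  37  48  84  83  63  76  77 119 115 114  88  91  89]
 [135 139 129  60  69  83  78  74  78  91  88  88  89  90  89  91]
 [135 138 111 119  74  79  76  76  77  84  92  91  91  90  90  91]
 [136 138  72 115  74  77  80  75  76  83  91  90  91  86  90  90]
 [136 137  71  74  77  77  76  78  77  90  91  88  89  88  91  88]
 [133 137 116  72  76  77  78  76  75  92  90  89  91  88  90  90]
 [135 136 139  74  78  78  79  77  75  90  89  92  91  90  90  90]]
```

Emit:
move_arm:
  series:
    - {"hand": -1, "x": 0, "y": 0, "z": 0.001, "yaw": 0}
    - {"hand": -1, "x": 0, "y": 0, "z": 0.001, "yaw": 0}

```text
t: 7.52
ee_pos: [0.465, 0.0037, -0.0172]
tool_rot: [0.731, 0.682, -0.0, -0.0]
ft_force: [-1.2, -0.5, 0.5]
opening: -0.0001
grasp_force: 0.0
```

Emit:
move_arm:
  series:
    - {"hand": -1, "x": 0, "y": 0, "z": 0.001, "yaw": 0}
    - {"hand": -1, "x": 0, "y": 0, "z": 0.001, "yaw": 0}

```text
t: 7.68
ee_pos: [0.4649, 0.0037, -0.0183]
tool_rot: [0.731, 0.682, -0.0, -0.0]
ft_force: [-0.7, 0.4, -0.5]
opening: -0.0002
grasp_force: 0.0
```

Emit:
move_arm:
  series:
    - {"hand": -1, "x": 0, "y": 0, "z": 0.001, "yaw": 0}
    - {"hand": -1, "x": 0, "y": 0, "z": 0.001, "yaw": 0}

```text
t: 7.85
ee_pos: [0.465, 0.0037, -0.0192]
tool_rot: [0.731, 0.682, -0.0, -0.0]
ft_force: [-0.4, 0.4, -0.0]
opening: -0.0
grasp_force: 0.0
```

Emit:
move_arm:
  series:
    - {"hand": -1, "x": 0, "y": 0, "z": 0.001, "yaw": 0}
    - {"hand": -1, "x": 0, "y": 0, "z": 0.001, "yaw": 0}

```text
t: 8.02
ee_pos: [0.4649, 0.0037, -0.0202]
tool_rot: [0.731, 0.682, -0.0, -0.0]
ft_force: [-0.5, -0.6, -0.7]
opening: 0.0004
grasp_force: 0.0
```

Emit:
move_arm:
  series:
    - {"hand": -1, "x": 0, "y": 0, "z": 0.001, "yaw": 0}
    - {"hand": -1, "x": 0, "y": 0, "z": 0.001, "yaw": 0}

```text
t: 8.18
ee_pos: [0.4649, 0.0037, -0.0212]
tool_rot: [0.731, 0.682, -0.0, -0.0]
ft_force: [-0.1, 0.8, 0.0]
opening: 0.0003
grasp_force: 0.0
```

Emit:
move_arm:
  series:
    - {"hand": -1, "x": 0, "y": 0, "z": 0.001, "yaw": 0}
    - {"hand": -1, "x": 0, "y": 0, "z": 0.001, "yaw": 0}

```text
t: 8.35
ee_pos: [0.465, 0.0037, -0.0222]
tool_rot: [0.731, 0.682, -0.0, -0.0]
ft_force: [-0.5, -0.7, -0.2]
opening: -0.0002
grasp_force: 0.0
```

Emit:
move_arm:
  series:
    - {"hand": -1, "x": 0, "y": 0, "z": 0.001, "yaw": 0}
    - {"hand": -1, "x": 0, "y": 0, "z": 0.002, "yaw": 0}
    - {"hand": -1, "x": 0, "y": 0, "z": 0.002, "yaw": 0}

```text
t: 8.6
ee_pos: [0.4649, 0.0037, -0.0243]
tool_rot: [0.731, 0.683, -0.0, -0.0]
ft_force: [-0.1, 0.3, -0.1]
opening: -0.0001
grasp_force: 0.0
```

Emit:
move_arm:
  series:
    - {"hand": -1, "x": 0, "y": 0, "z": 0.001, "yaw": 0}
    - {"hand": -1, "x": 0, "y": 0, "z": 0.001, "yaw": 0}

```text
t: 8.77
ee_pos: [0.465, 0.0037, -0.0252]
tool_rot: [0.731, 0.682, -0.0, -0.0]
ft_force: [0.4, 0.6, 0.1]
opening: -0.0003
grasp_force: 0.0
```

Emit:
move_arm:
  series:
    - {"hand": -1, "x": 0, "y": 0, "z": 0.001, "yaw": 0}
    - {"hand": -1, "x": 0, "y": 0, "z": 0.001, "yaw": 0}

```text
t: 8.93
ee_pos: [0.465, 0.0037, -0.0262]
tool_rot: [0.731, 0.682, -0.0, -0.0]
ft_force: [0.6, 0.5, 0.4]
opening: 0.0002
grasp_force: 0.0
```

```bash
python3 - <<'E'
from h import *
go(.4645,.004,.0,-4);s=snap('scene','s8.png')
print(cv2.cvtColor(s,cv2.COLOR_RGB2GRAY)[284:300,284:302])
E
```

```text
GO [ 0.0003 -0.0005 -0.0262] yaw 0.08 | at [ 0.465   0.0037 -0.0262] ang -3.92 open 0.0002 gf 0.0 F [0.6 0.5 0.4] t 8.9
[[ 42  46  42  43  41  39  45  39  42  49  44  34  52 123 137 135 133 135]
 [ 45  40  42  45  43  42  42  39  40  51  80  57  63 144 137 134 135 135]
 [ 42  42  45  41  41  41  41  40  47  46  83  66  58 140 135 134 137 138]
 [ 44  42  42  41  40  40  41  47  66  44  71  70  56 141 137 137 108 113]
 [ 43  43  46  46  42  36  39  70  81  48  71  68  58 140 142 108  77  85]
 [ 36  43  40  38  41  42  42  85  85  53  69  67  95 141 109  71  89  92]
 [ 51  70  38  39  41  39  42  85  83  60  63  77 131 140 116  78  89  89]
 [115 122  90  39  37  44  39  83  82  56  55  82 120 116 118  90  89  90]
 [138 139 131  88  39  40  39  84  84  59  56  79  88  89  88  91  89  89]
 [136 137 139  95  56  37  48  83  84  77  70  77  92  88  92  89  89  89]
 [135 136 138  72  70  56  72  82  81  84  76  76  91  90  88  88  90  91]
 [136 135 136 118  77  74  76  78  80  80  74  78  93  92  87  91  89  91]
 [135 135 137 141  72  77  77  78  78  78  78  76  91  91  88  91  90  90]
 [136 138 137 143  74  77  80  78  80  75  78  83  92  91  91  92  88  90]
 [110 114 112 115  76  76  78  80  76  79  78  89  90  90  91  89  94  90]
 [ 73  74  74  73  77  76  80  80  77  78  86  92  93  89  93  90  88  88]]
```

Emit:
move_arm:
  series:
    - {"hand": -1, "x": 0, "y": 0, "z": 0.001, "yaw": 0}
    - {"hand": -1, "x": 0, "y": 0, "z": 0.001, "yaw": 0}

```text
t: 9.15
ee_pos: [0.465, 0.0037, -0.0272]
tool_rot: [0.731, 0.682, -0.0, -0.0]
ft_force: [-0.0, -0.3, 0.9]
opening: 0.0003
grasp_force: 0.0
```

Emit:
move_arm:
  series:
    - {"hand": -1, "x": 0, "y": 0, "z": 0.001, "yaw": 0}
    - {"hand": -1, "x": 0, "y": 0, "z": 0.001, "yaw": 0}

```text
t: 9.32
ee_pos: [0.465, 0.0037, -0.0282]
tool_rot: [0.731, 0.683, -0.0, -0.0]
ft_force: [1.2, 0.5, -0.5]
opening: -0.0001
grasp_force: 0.0
```

Emit:
move_arm:
  series:
    - {"hand": -1, "x": 0, "y": 0, "z": 0.001, "yaw": 0}
    - {"hand": -1, "x": 0, "y": 0, "z": 0.001, "yaw": 0}

```text
t: 9.48
ee_pos: [0.4651, 0.0037, -0.0284]
tool_rot: [0.731, 0.683, -0.0, 0.0]
ft_force: [-2.2, 0.8, 10.1]
opening: -0.0
grasp_force: 4.9
```

```bash
python3 - <<'E'
from h import *
s=get_state();print({k:np.round(v,4) for k,v in s.items()})
E
```

```text
{'t': np.float64(9.4833), 'joints': array([-2.3260e-01,  4.0950e-01,  2.0029e+00, -1.0000e-04,  7.2910e-01,
       -1.6420e-01]), 'joint_vel': array([-0.0005, -0.001 ,  0.004 , -0.0012, -0.0031,  0.0011]), 'joint_torque': array([-1.84400e-01, -3.76634e+01, -1.69707e+01,  5.58000e-02,
       -9.39300e-01, -8.00000e-04]), 'ee_pos': array([ 0.4651,  0.0037, -0.0284]), 'tool_rot': array([ 7.308e-01,  6.826e-01, -0.000e+00,  1.000e-04]), 'ft_force': array([-2.2383,  0.8247, 10.1366]), 'torque': array([ 0.0377,  0.4993, -0.0018]), 'grasp_force': np.float64(4.9409), 'opening': np.float64(-0.0)}
```

```bash
python3 - <<'E'
from h import *
np.set_printoptions(precision=4,suppress=True)
print(plane('scene',[[291.5,294],[291.5,293],[290,294]],.002))
im=snap('top','t9.png');s=snap('scene','s9.png')
r=lambda i,k:cv2.resize(i,None,fx=k,fy=k,interpolation=cv2.INTER_CUBIC)
a=r(s[255:315,260:320,::-1],6.66);b=r(im[255:315,315:375,::-1],6.66)
cv2.imwrite('pics/z10.png',np.hstack([a,b]))
E
```

```text
[[ 0.4595 -0.0044  0.002 ]
 [ 0.4617 -0.002   0.002 ]
 [ 0.4566 -0.0016  0.002 ]]
```

View pics/z10.png

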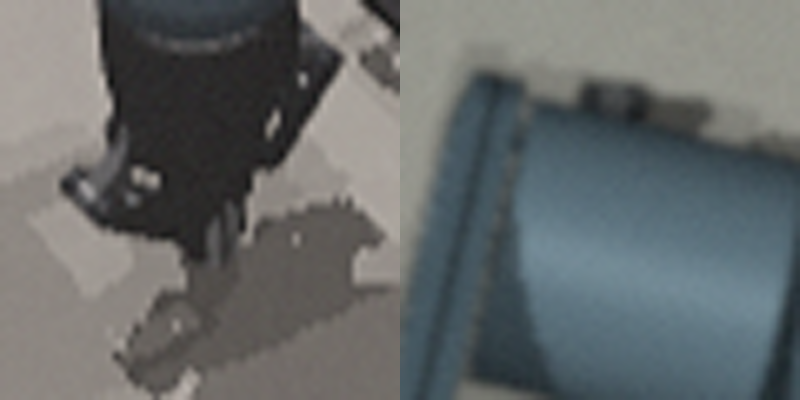

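The shut tips touch the bench at a TCP reading of z = -0.028 (shadow and tip meet at crop (210,262)). So the true tip height is the reading plus 28 mm, and the xy reading agrees with the cameras. Repeating the handle grasp with that correction.

Emit:
move_arm:
  newtons: 40
  series:
    - {"hand": -0.2, "x": 0, "y": 0, "z": -0.04, "yaw": 0}
    - {"hand": -0.2, "x": 0, "y": 0, "z": -0.08, "yaw": 0}
    - {"hand": -0.2, "x": 0, "y": 0, "z": -0.08, "yaw": 0}
    - {"hand": -0.2, "x": 0, "y": 0.04, "z": -0.08, "yaw": 0}
    - {"hand": -0.2, "x": 0, "y": 0.08, "z": -0.08, "yaw": 0}
    - {"hand": -0.2, "x": 0, "y": 0.113, "z": -0.08, "yaw": 0}
    - {"hand": -0.2, "x": 0, "y": 0.113, "z": -0.08, "yaw": 0}
    - {"hand": -0.2, "x": 0, "y": 0.113, "z": -0.08, "yaw": 0}
    - {"hand": -0.2, "x": 0, "y": 0.113, "z": -0.07, "yaw": 0}
    - {"hand": -0.2, "x": 0, "y": 0.113, "z": -0.06, "yaw": 0}
    - {"hand": -0.2, "x": 0, "y": 0.113, "z": -0.05, "yaw": 0}
    - {"hand": -0.2, "x": 0, "y": 0.113, "z": -0.045, "yaw": 0}

```text
t: 10.58
ee_pos: [0.5754, -0.0036, 0.0138]
tool_rot: [0.731, 0.682, -0.001, -0.001]
ft_force: [0.9, -0.2, -0.6]
opening: 0.0344
grasp_force: 0.0
```

Emit:
move_arm:
  series:
    - {"hand": -0.2, "x": 0, "y": 0, "z": 0.006, "yaw": 0}
    - {"hand": -0.2, "x": 0, "y": 0, "z": 0.012, "yaw": 0}
    - {"hand": -0.2, "x": 0, "y": 0, "z": 0.017, "yaw": 0}
    - {"hand": -0.2, "x": 0, "y": 0, "z": 0.017, "yaw": 0}

```text
t: 10.92
ee_pos: [0.577, -0.004, -0.0022]
tool_rot: [0.731, 0.682, -0.001, -0.001]
ft_force: [-0.3, 0.7, 0.4]
opening: 0.0343
grasp_force: 0.0
```

Emit:
move_arm:
  series:
    - {"hand": -1, "x": 0, "y": 0, "z": 0, "yaw": 0}
    - {"hand": -1, "x": 0, "y": 0, "z": 0, "yaw": 0}
    - {"hand": -1, "x": 0, "y": 0, "z": 0, "yaw": 0}
    - {"hand": -1, "x": 0, "y": 0, "z": 0, "yaw": 0}

```text
t: 11.25
ee_pos: [0.5782, -0.0041, -0.0007]
tool_rot: [0.731, 0.682, 0.0, 0.0]
ft_force: [0.5, -0.2, -0.6]
opening: 0.0093
grasp_force: 41.1
```

Emit:
move_arm:
  series:
    - {"hand": -1, "x": 0, "y": -0.012, "z": 0, "yaw": 0}
    - {"hand": -1, "x": 0, "y": -0.024, "z": 0, "yaw": 0}
    - {"hand": -1, "x": 0, "y": -0.036, "z": 0, "yaw": 0}
    - {"hand": -1, "x": 0, "y": -0.048, "z": 0, "yaw": 0}
    - {"hand": -1, "x": 0, "y": -0.06, "z": 0, "yaw": 0}
    - {"hand": -1, "x": 0, "y": -0.072, "z": 0, "yaw": 0}
    - {"hand": -1, "x": 0, "y": -0.084, "z": 0, "yaw": 0}
    - {"hand": -1, "x": 0, "y": -0.096, "z": 0, "yaw": 0}
    - {"hand": -1, "x": 0, "y": -0.104, "z": 0, "yaw": 0}
    - {"hand": -1, "x": 0, "y": -0.11, "z": 0, "yaw": 0}
    - {"hand": -1, "x": 0, "y": -0.112, "z": 0, "yaw": 0}
    - {"hand": -1, "x": 0, "y": -0.112, "z": 0, "yaw": 0}

```text
t: 12.25
ee_pos: [0.4655, 0.0045, -0.0008]
tool_rot: [0.731, 0.682, 0.0, -0.001]
ft_force: [-0.7, 5.6, 3.1]
opening: 0.0091
grasp_force: 42.6
```

Emit:
move_arm:
  series:
    - {"hand": -1, "x": 0, "y": -0.002, "z": 0, "yaw": 0}
    - {"hand": -1, "x": 0, "y": -0.004, "z": 0, "yaw": 0}
    - {"hand": -1, "x": 0, "y": -0.005, "z": 0, "yaw": 0}
    - {"hand": -1, "x": 0, "y": -0.005, "z": 0, "yaw": 0}

```text
t: 12.58
ee_pos: [0.4615, 0.0048, -0.0007]
tool_rot: [0.731, 0.682, 0.001, -0.0]
ft_force: [0.8, 6.2, 0.1]
opening: 0.0092
grasp_force: 42.3
```

Emit:
move_arm:
  series:
    - {"hand": -1, "x": 0, "y": -0.001, "z": 0, "yaw": 0}
    - {"hand": -1, "x": 0, "y": -0.002, "z": 0, "yaw": 0}
    - {"hand": -1, "x": 0, "y": -0.003, "z": 0, "yaw": 0}
    - {"hand": -1, "x": 0, "y": -0.003, "z": 0, "yaw": 0}

```text
t: 12.92
ee_pos: [0.4587, 0.005, -0.0007]
tool_rot: [0.731, 0.682, 0.001, 0.0]
ft_force: [1.6, 6.7, 0.0]
opening: 0.009
grasp_force: 42.3
```

Emit:
move_arm:
  series:
    - {"hand": -1, "x": 0, "y": -0.001, "z": 0, "yaw": 0}
    - {"hand": -1, "x": 0, "y": -0.002, "z": 0, "yaw": 0}
    - {"hand": -1, "x": 0, "y": -0.002, "z": 0, "yaw": 0}

```text
t: 13.17
ee_pos: [0.4585, 0.0051, -0.0007]
tool_rot: [0.731, 0.682, 0.002, 0.001]
ft_force: [7.8, 7.9, -7.2]
opening: 0.0091
grasp_force: 41.4
```

Emit:
move_arm:
  series:
    - {"hand": -1, "x": 0, "y": -0.001, "z": 0, "yaw": 0}
    - {"hand": -1, "x": 0, "y": -0.002, "z": 0, "yaw": 0}
    - {"hand": -1, "x": 0, "y": -0.002, "z": 0, "yaw": 0}

```text
t: 13.42
ee_pos: [0.4586, 0.005, -0.0007]
tool_rot: [0.731, 0.682, 0.003, 0.003]
ft_force: [13.0, 8.7, -12.6]
opening: 0.009
grasp_force: 40.5
```

Emit:
move_arm:
  series:
    - {"hand": -1, "x": 0, "y": -0.001, "z": 0, "yaw": 0}
    - {"hand": -1, "x": 0, "y": -0.0015, "z": 0, "yaw": 0}
    - {"hand": -1, "x": 0, "y": -0.0015, "z": 0, "yaw": 0}

```text
t: 13.67
ee_pos: [0.4587, 0.005, -0.0006]
tool_rot: [0.732, 0.682, 0.004, 0.004]
ft_force: [17.9, 9.0, -18.5]
opening: 0.0091
grasp_force: 39.8
```

Drawer at its stop. Releasing, retreating and measuring.

Emit:
move_arm:
  series:
    - {"hand": -0.2, "x": 0, "y": 0.005, "z": 0, "yaw": 0}
    - {"hand": -0.2, "x": 0, "y": 0.005, "z": 0, "yaw": 0}
    - {"hand": -0.2, "x": 0, "y": 0.005, "z": 0, "yaw": 0}
    - {"hand": -0.2, "x": 0, "y": 0.005, "z": -0.04, "yaw": 0}
    - {"hand": -0.2, "x": 0, "y": 0.005, "z": -0.08, "yaw": 0}
    - {"hand": -0.2, "x": 0, "y": 0.005, "z": -0.12, "yaw": 0}
    - {"hand": -0.2, "x": 0, "y": 0.005, "z": -0.16, "yaw": 0}
    - {"hand": -0.2, "x": 0, "y": 0.005, "z": -0.18, "yaw": 0}

```text
t: 14.33
ee_pos: [0.4588, 0.0036, 0.1838]
tool_rot: [0.731, 0.682, 0.001, 0.003]
ft_force: [0.9, 0.2, 0.4]
opening: 0.0338
grasp_force: 0.0
```

Emit:
move_arm:
  series:
    - {"hand": -0.2, "x": 0.03, "y": -0.03, "z": 0, "yaw": 0}
    - {"hand": -0.2, "x": 0.06, "y": -0.06, "z": 0, "yaw": 0}
    - {"hand": -0.2, "x": 0.09, "y": -0.1, "z": 0, "yaw": 0}
    - {"hand": -0.2, "x": 0.12, "y": -0.14, "z": 0, "yaw": 0}
    - {"hand": -0.2, "x": 0.15, "y": -0.17, "z": 0, "yaw": 0}
    - {"hand": -0.2, "x": 0.18, "y": -0.2, "z": 0, "yaw": 0}
    - {"hand": -0.2, "x": 0.21, "y": -0.23, "z": 0, "yaw": 0}
    - {"hand": -0.2, "x": 0.23, "y": -0.27, "z": 0, "yaw": 0}
    - {"hand": -0.2, "x": 0.23, "y": -0.27, "z": 0, "yaw": 0}

```text
t: 15.08
ee_pos: [0.2001, 0.2528, 0.1788]
tool_rot: [0.73, 0.683, -0.001, -0.001]
ft_force: [-0.5, 0.2, -0.2]
opening: 0.0341
grasp_force: 0.0
```

```bash
python3 - <<'E'
from h import *
np.set_printoptions(precision=4,suppress=True)
go(.45,.2,.25,-4)
T=snap('top','t10.png');S=snap('scene','s10.png')
for n,im,box,v in(('top',T,(435,250,520,320),160),('scene',S,(350,320,430,410),170)):
    for b in blobs(im,(0,0,v),(179,60,255),box,4): print(n,b[0],yawfit(n,b[2],.01))
for n,im,box in(('top',T,(170,235,280,330)),('scene',S,(180,190,260,260))):
    for b in blobs(im,(0,0,175),(179,40,255),box,200)[:1]: print(n,'plate',yawfit(n,b[2],.004))
r=lambda i,k:cv2.resize(i,None,fx=k,fy=k,interpolation=cv2.INTER_CUBIC)
cv2.imwrite('pics/z11.png',np.hstack([r(S[200:320,250:370,::-1],3.33),r(T[190:310,295:415,::-1],3.33)]))
E
```

```text
GO [-0.036   0.2528 -0.0716] yaw 0.16 | at [0.2001 0.2528 0.1788] ang -3.84 open 0.0341 gf 0.0 F [-0.5  0.2 -0.2] t 15.1
top [449.8861 265.1013] [ 535.3 -274.4   29.2   13.1   90.2]
top [454.1717 298.596 ] [ 447.9 -282.8   18.5   11.2   45.2]
top [497.3333 288.1556] [ 473.2 -397.5   17.6   11.4  103.6]
scene [385.866  338.3627] [ 533.4 -276.5   44.1   17.9   84.2]
scene [365.1556 361.8889] [ 448.  -280.3   21.8   13.3   55. ]
scene [408.9514 386.9097] [ 474.2 -395.9   18.    12.8   85.2]
top plate [480.5 321.8 186.6 123.3  67.8]
scene plate [480.2 319.5 189.6 125.   67.9]
```

View pics/z11.png

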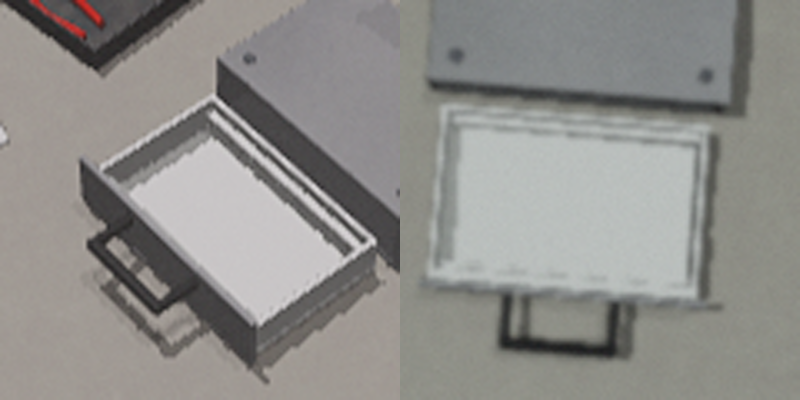

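Drawer fully open and empty. Scene shows the floor clear. Top shows rear wall corners at (307.6,221.2) and (389.6,228.4), and the bar centre at (342.4,294.5). No connectors or plate knocked so far.

```bash
cat >> h.py <<'E'
def conn(n,im,uv,z=.01,r=16,k=9):
    u,v=[int(round(a)) for a in uv];g=cv2.cvtColor(im,cv2.COLOR_RGB2GRAY).astype(int)[v-r:v+r,u-r:u+r]
    m=(g>np.median(g)+k).astype(np.uint8);nl,l,st,ce=cv2.connectedComponentsWithStats(m);c=1+np.argmax(st[1:,4])
    ys,xs=np.where(l==c);P=plane(n,np.c_[xs+u-r,ys+v-r],z)[:,:2]
    (x,y),(w,h),a=cv2.minAreaRect((P*1000).astype(np.float32))
    C=np.cov(P.T);e,V=np.linalg.eigh(C);ang=np.degrees(np.arctan2(V[1,1],V[0,1]))%180
    d=V.T@(P-P.mean(0)).T;return np.c_[xs,ys].mean(0)+[u-r,v-r],np.round(np.r_[P.mean(0)*1000,np.ptp(d[1])*1000,np.ptp(d[0])*1000,ang,np.sqrt(e[1]/e[0])],1)
E
python3 - <<'E'
from h import *
np.set_printoptions(precision=4,suppress=True)
T=cv2.imread('pics/t10.png')[:,:,::-1].copy();S=cv2.imread('pics/s10.png')[:,:,::-1].copy()
for a,b in(((452,266),(387,340)),((453.5,298.8),(365.5,362.5)),((497,288.5),(409,388))):
    ct,t=conn('top',T,a,.015);cs,s=conn('scene',S,b,.01);print(t,s,tri('top',[ct],'scene',[cs]))
q=plane('top',[[307.6,221.2],[389.6,228.4]],.043);print(q,q.mean(0),np.degrees(np.arctan2(q[0,1]-q[1,1],q[0,0]-q[1,0]))-90)
print('handle',plane('top',[[342.4,294.5]],.051))
# inner floor blob in top
for n,im,box in(('top',T,(300,215,400,285)),('scene',S,(265,225,365,310))):
    b=blobs(im,(0,0,175),(179,40,255),box,300)[0];print(n,b[0],yawfit(n,b[2],.008))
E
```

```text
[ 533.9 -271.5   30.2   16.8   83.4    2.2] [ 533.9 -274.6   44.2   18.    83.     2.9] [[ 0.5345 -0.2737  0.0077  0.0012]]
[ 446.8 -281.2   21.5   11.6   69.6    1.9] [ 448.2 -280.4   21.7   14.3   59.1    1.6] [[ 0.4467 -0.2815  0.0136  0.0002]]
[ 472.8 -396.9   19.4   12.7  110.4    1.6] [ 473.2 -396.3   18.4   12.9  104.8    1.5] [[ 0.4724 -0.3972  0.0128  0.0011]]
[[ 0.6434  0.0995  0.043 ]
 [ 0.6261 -0.1105  0.043 ]] [ 0.6347 -0.0055  0.043 ] -4.7225147240567935
handle [[0.4574 0.0101 0.051 ]]
top [346.2986 253.7326] [564.4   1.9 207.1 119.4  85.7]
scene [321.7424 267.0304] [592.   19.4 211.5 129.7  85.4]
```

Emit:
move_arm:
  series:
    - {"hand": 0.06, "x": -0.505, "y": 0.369, "z": 0.06, "yaw": 3}
    - {"hand": 0.06, "x": -0.505, "y": 0.369, "z": 0.06, "yaw": 3}
    - {"hand": 0.06, "x": -0.505, "y": 0.369, "z": 0.06, "yaw": 3}
    - {"hand": 0.06, "x": -0.505, "y": 0.369, "z": 0.06, "yaw": 3}
    - {"hand": 0.06, "x": -0.505, "y": 0.369, "z": 0.06, "yaw": 3}
    - {"hand": 0.06, "x": -0.505, "y": 0.369, "z": 0.06, "yaw": 3}
    - {"hand": 0.06, "x": -0.505, "y": 0.369, "z": 0.06, "yaw": 3}
    - {"hand": 0.06, "x": -0.505, "y": 0.369, "z": 0.06, "yaw": 3}
    - {"hand": 0.06, "x": -0.505, "y": 0.369, "z": 0.06, "yaw": 3}
    - {"hand": 0.06, "x": -0.505, "y": 0.369, "z": 0.06, "yaw": 3}
    - {"hand": 0.06, "x": -0.505, "y": 0.369, "z": 0.06, "yaw": 3}
    - {"hand": 0.06, "x": -0.505, "y": 0.369, "z": 0.06, "yaw": 3}

```text
t: 16.18
ee_pos: [0.4692, -0.1721, 0.1307]
tool_rot: [0.749, 0.663, -0.0, -0.0]
ft_force: [0.7, 0.4, 0.5]
opening: 0.0455
grasp_force: 0.0
```

```bash
python3 - <<'E'
from h import *
go(.534,-.275,.04,-7)
E
```

```text
GO [-0.0942  0.077   0.0907] yaw -0.02 | at [ 0.4692 -0.1721  0.1307] ang -7.02 open 0.0455 gf 0.0 F [0.7 0.4 0.5] t 16.2
```

Emit:
move_arm:
  series:
    - {"hand": 0.06, "x": -0.03, "y": 0.025, "z": 0.03, "yaw": 0}
    - {"hand": 0.06, "x": -0.06, "y": 0.05, "z": 0.06, "yaw": 0}
    - {"hand": 0.06, "x": -0.094, "y": 0.077, "z": 0.09, "yaw": 0}
    - {"hand": 0.06, "x": -0.094, "y": 0.077, "z": 0.09, "yaw": 0}
    - {"hand": 0.06, "x": -0.094, "y": 0.077, "z": 0.09, "yaw": 0}
    - {"hand": 0.06, "x": -0.094, "y": 0.077, "z": 0.09, "yaw": 0}

```text
t: 16.68
ee_pos: [0.5329, -0.2728, 0.0393]
tool_rot: [0.749, 0.662, -0.001, -0.002]
ft_force: [-0.0, 1.3, 0.5]
opening: 0.0455
grasp_force: 0.0
```

Emit:
move_arm:
  newtons: 30
  series:
    - {"hand": 0.06, "x": 0, "y": 0, "z": 0.02, "yaw": 0}
    - {"hand": 0.06, "x": 0, "y": 0, "z": 0.04, "yaw": 0}
    - {"hand": 0.06, "x": 0, "y": 0, "z": 0.05, "yaw": 0}
    - {"hand": 0.06, "x": 0, "y": 0, "z": 0.057, "yaw": 0}
    - {"hand": 0.06, "x": 0, "y": 0, "z": 0.062, "yaw": 0}
    - {"hand": 0.06, "x": 0, "y": 0, "z": 0.062, "yaw": 0}

```text
t: 17.18
ee_pos: [0.5341, -0.2711, -0.0209]
tool_rot: [0.748, 0.663, -0.0, -0.0]
ft_force: [-0.1, -0.0, 0.0]
opening: 0.0451
grasp_force: 0.0
```

Emit:
move_arm:
  series:
    - {"hand": 0.06, "x": -0.003, "y": 0, "z": 0.003, "yaw": 0}
    - {"hand": 0.06, "x": -0.003, "y": 0, "z": 0.003, "yaw": 0}
    - {"hand": -1, "x": -0.003, "y": 0, "z": 0.003, "yaw": 0}
    - {"hand": -1, "x": -0.003, "y": 0, "z": 0.003, "yaw": 0}
    - {"hand": -1, "x": -0.003, "y": 0, "z": 0.003, "yaw": 0}
    - {"hand": -1, "x": -0.003, "y": 0, "z": 0.003, "yaw": 0}
    - {"hand": -1, "x": -0.003, "y": 0, "z": 0.003, "yaw": 0}
    - {"hand": -1, "x": -0.003, "y": 0, "z": 0.003, "yaw": 0}

```text
t: 17.85
ee_pos: [0.5346, -0.2748, -0.0232]
tool_rot: [0.748, 0.663, 0.0, 0.001]
ft_force: [-0.2, -0.2, 5.2]
opening: 0.0185
grasp_force: 30.1
```

Emit:
move_arm:
  series:
    - {"hand": -1, "x": 0, "y": 0, "z": -0.03, "yaw": 0}
    - {"hand": -1, "x": 0, "y": 0, "z": -0.06, "yaw": 0}
    - {"hand": -1, "x": 0, "y": 0, "z": -0.09, "yaw": 0}
    - {"hand": -1, "x": 0, "y": 0, "z": -0.11, "yaw": 0}
    - {"hand": -1, "x": 0, "y": 0, "z": -0.11, "yaw": 0}

```text
t: 18.27
ee_pos: [0.5367, -0.2763, 0.091]
tool_rot: [0.748, 0.663, 0.001, 0.004]
ft_force: [0.5, 0.1, -0.4]
opening: 0.0186
grasp_force: 29.5
```

```bash
python3 - <<'E'
from h import *
a=np.radians(-4.3);w=np.array([.567,.001])+4e-3*np.array([np.cos(a),np.sin(a)])
for y in(-.06,0,.06): print(y,w+y*np.array([-np.sin(a),np.cos(a)]))
p=w-.06*np.array([-np.sin(a),np.cos(a)]);go(p[0],p[1],.08,-4.3)
E
```

```text
-0.06 [ 0.56649002 -0.05913102]
0 [0.57098874 0.00070009]
0.06 [0.57548746 0.06053119]
GO [0.2192 0.0034 0.0101] yaw -2.61 | at [ 0.5367 -0.2763  0.091 ] ang -6.91 open 0.0186 gf 29.5 F [ 0.5  0.1 -0.4] t 18.3
```

Emit:
move_arm:
  series:
    - {"hand": -1, "x": 0.04, "y": 0.003, "z": 0, "yaw": -2.6}
    - {"hand": -1, "x": 0.08, "y": 0.003, "z": 0, "yaw": -2.6}
    - {"hand": -1, "x": 0.12, "y": 0.003, "z": 0, "yaw": -2.6}
    - {"hand": -1, "x": 0.16, "y": 0.003, "z": 0, "yaw": -2.6}
    - {"hand": -1, "x": 0.19, "y": 0.003, "z": 0, "yaw": -2.6}
    - {"hand": -1, "x": 0.219, "y": 0.003, "z": 0, "yaw": -2.6}
    - {"hand": -1, "x": 0.219, "y": 0.003, "z": 0, "yaw": -2.6}
    - {"hand": -1, "x": 0.219, "y": 0.003, "z": 0, "yaw": -2.6}
    - {"hand": -1, "x": 0.219, "y": 0.003, "z": 0.03, "yaw": -2.6}
    - {"hand": -1, "x": 0.219, "y": 0.003, "z": 0.06, "yaw": -2.6}
    - {"hand": -1, "x": 0.219, "y": 0.003, "z": 0.085, "yaw": -2.6}
    - {"hand": -1, "x": 0.219, "y": 0.003, "z": 0.085, "yaw": -2.6}

```text
t: 19.27
ee_pos: [0.5589, -0.0576, -0.0043]
tool_rot: [0.734, 0.679, -0.003, -0.004]
ft_force: [-2.2, 0.0, -1.0]
opening: 0.019
grasp_force: 29.5
```

Emit:
move_arm:
  series:
    - {"hand": -1, "x": 0, "y": 0, "z": 0.006, "yaw": 0}
    - {"hand": -1, "x": 0, "y": 0, "z": 0.012, "yaw": 0}
    - {"hand": -1, "x": 0, "y": 0, "z": 0.016, "yaw": 0}
    - {"hand": -1, "x": 0, "y": 0, "z": 0.019, "yaw": 0}
    - {"hand": -1, "x": 0, "y": 0, "z": 0.019, "yaw": 0}

```text
t: 19.68
ee_pos: [0.5664, -0.0584, -0.0152]
tool_rot: [0.733, 0.68, 0.002, 0.003]
ft_force: [0.9, 0.5, 6.5]
opening: 0.0188
grasp_force: 30.4
```

Emit:
move_arm:
  series:
    - {"hand": -0.2, "x": 0, "y": 0, "z": 0, "yaw": 0}
    - {"hand": -0.2, "x": 0, "y": 0, "z": 0, "yaw": 0}
    - {"hand": -0.2, "x": 0, "y": 0, "z": 0, "yaw": 0}
    - {"hand": -0.2, "x": 0, "y": 0, "z": -0.03, "yaw": 0}
    - {"hand": -0.2, "x": 0, "y": 0, "z": -0.06, "yaw": 0}
    - {"hand": -0.2, "x": 0, "y": 0, "z": -0.1, "yaw": 0}
    - {"hand": -0.2, "x": -0.04, "y": -0.02, "z": -0.1, "yaw": 5}
    - {"hand": -0.2, "x": -0.08, "y": -0.04, "z": -0.1, "yaw": 11}
    - {"hand": -0.2, "x": -0.12, "y": -0.06, "z": -0.1, "yaw": 16}
    - {"hand": -0.2, "x": -0.12, "y": -0.06, "z": -0.1, "yaw": 21.7}
    - {"hand": -0.2, "x": -0.12, "y": -0.06, "z": -0.1, "yaw": 21.7}

```text
t: 20.6
ee_pos: [0.4932, -0.1751, 0.0824]
tool_rot: [0.85, 0.526, -0.0, 0.0]
ft_force: [0.6, 0.1, 0.4]
opening: 0.0342
grasp_force: 0.0
```

```bash
python3 - <<'E'
from h import *
np.set_printoptions(precision=4,suppress=True)
T=snap('top','t11.png');S=snap('scene','s11.png')
for a,b in(((453.5,298.8),(365.5,362.5)),((497,288.5),(409,388))):
    ct,t=conn('top',T,a,.015);cs,s=conn('scene',S,b,.01);print(t,s)
for n,im,box in(('top',T,(170,235,280,330)),('scene',S,(180,190,260,260))):
    for b in blobs(im,(0,0,175),(179,40,255),box,200)[:1]: print(n,'plate',yawfit(n,b[2],.004))
go(.447,-.281,.03,-26)
E
```

```text
[ 473.  -296.4   85.7   43.5   69.7    2.2] [ 415.9 -292.7   50.7   23.7  136.     2.2]
[ 473.1 -417.6   85.6   55.1  174.1    2.1] [ 475.  -401.3   14.7    8.2  179.7    1.9]
top plate [480.8 321.8 189.  125.8  67.9]
scene plate [481.5 319.4 194.6 137.   69.5]
GO [-0.1183  0.0047  0.0522] yaw 0.04 | at [ 0.4945 -0.1726  0.0822] ang -25.96 open 0.0345 gf 0.0 F [-0.  -0.   0.4] t 20.7
```

Emit:
move_arm:
  series:
    - {"hand": -0.1, "x": -0.04, "y": 0.004, "z": 0.02, "yaw": 0}
    - {"hand": -0.1, "x": -0.08, "y": 0.004, "z": 0.04, "yaw": 0}
    - {"hand": -0.1, "x": -0.118, "y": 0.005, "z": 0.052, "yaw": 0}
    - {"hand": -0.1, "x": -0.118, "y": 0.005, "z": 0.052, "yaw": 0}
    - {"hand": -0.1, "x": -0.118, "y": 0.005, "z": 0.052, "yaw": 0}
    - {"hand": -0.1, "x": -0.118, "y": 0.005, "z": 0.07, "yaw": 0}
    - {"hand": -0.1, "x": -0.118, "y": 0.005, "z": 0.085, "yaw": 0}
    - {"hand": -0.1, "x": -0.118, "y": 0.005, "z": 0.1, "yaw": 0}
    - {"hand": -0.1, "x": -0.118, "y": 0.005, "z": 0.105, "yaw": 0}
    - {"hand": -0.1, "x": -0.118, "y": 0.005, "z": 0.105, "yaw": 0}

```text
t: 21.53
ee_pos: [0.4477, -0.2784, -0.0237]
tool_rot: [0.847, 0.531, -0.0, -0.001]
ft_force: [0.1, 0.9, -0.2]
opening: 0.0383
grasp_force: 0.0
```

Emit:
move_arm:
  series:
    - {"hand": -1, "x": 0, "y": 0, "z": 0.001, "yaw": 0}
    - {"hand": -1, "x": 0, "y": 0, "z": 0.001, "yaw": 0}
    - {"hand": -1, "x": 0, "y": 0, "z": 0.001, "yaw": 0}
    - {"hand": -1, "x": 0, "y": 0, "z": 0.001, "yaw": 0}
    - {"hand": -1, "x": 0, "y": 0, "z": 0.001, "yaw": 0}

```text
t: 21.95
ee_pos: [0.4481, -0.2811, -0.0229]
tool_rot: [0.848, 0.53, 0.0, 0.001]
ft_force: [1.3, 1.3, 4.2]
opening: 0.017
grasp_force: 31.8
```

Emit:
move_arm:
  series:
    - {"hand": -1, "x": 0, "y": 0, "z": -0.04, "yaw": 0}
    - {"hand": -1, "x": 0, "y": 0, "z": -0.08, "yaw": 0}
    - {"hand": -1, "x": 0, "y": 0, "z": -0.115, "yaw": 0}
    - {"hand": -1, "x": 0.04, "y": -0.002, "z": -0.115, "yaw": -3}
    - {"hand": -1, "x": 0.08, "y": -0.004, "z": -0.115, "yaw": -6}
    - {"hand": -1, "x": 0.12, "y": -0.006, "z": -0.115, "yaw": -9}
    - {"hand": -1, "x": 0.16, "y": -0.008, "z": -0.115, "yaw": -12}
    - {"hand": -1, "x": 0.2, "y": -0.01, "z": -0.115, "yaw": -15}
    - {"hand": -1, "x": 0.24, "y": -0.012, "z": -0.115, "yaw": -18}
    - {"hand": -1, "x": 0.275, "y": -0.013, "z": -0.115, "yaw": -21.7}
    - {"hand": -1, "x": 0.307, "y": -0.013, "z": -0.115, "yaw": -21.7}
    - {"hand": -1, "x": 0.307, "y": -0.013, "z": -0.115, "yaw": -21.7}

```text
t: 22.95
ee_pos: [0.5722, 0.0058, 0.0915]
tool_rot: [0.732, 0.681, 0.001, 0.0]
ft_force: [0.3, 0.1, -0.7]
opening: 0.0176
grasp_force: 31.2
```

```bash
python3 - <<'E'
from h import *
go(.571,.0007,-.0145,-4.3)
np.set_printoptions(precision=4,suppress=True)
T=snap('top','t12.png');S=snap('scene','s12.png')
for b in blobs(T,(0,0,160),(179,60,255),(480,270,515,305),4): print('top',yawfit('top',b[2],.015))
for b in blobs(S,(0,0,165),(179,60,255),(390,370,428,408),4): print('scene',yawfit('scene',b[2],.01))
E
```

```text
GO [-0.0054 -0.0011  0.106 ] yaw 0.22 | at [0.5722 0.0058 0.0915] ang -4.08 open 0.0176 gf 31.2 F [ 0.3  0.1 -0.7] t 22.9
top [ 472.7 -396.7   19.4   12.6  111.1]
scene [ 471.  -398.2  102.    89.    40.2]
```

Emit:
move_arm:
  series:
    - {"hand": -1, "x": -0.005, "y": -0.001, "z": 0.03, "yaw": 0}
    - {"hand": -1, "x": -0.005, "y": -0.001, "z": 0.06, "yaw": 0}
    - {"hand": -1, "x": -0.005, "y": -0.001, "z": 0.085, "yaw": 0}
    - {"hand": -1, "x": -0.005, "y": -0.001, "z": 0.096, "yaw": 0}
    - {"hand": -1, "x": -0.005, "y": -0.001, "z": 0.101, "yaw": 0}
    - {"hand": -1, "x": -0.005, "y": -0.001, "z": 0.104, "yaw": 0}
    - {"hand": -1, "x": -0.005, "y": -0.001, "z": 0.106, "yaw": 0}
    - {"hand": -1, "x": -0.005, "y": -0.001, "z": 0.106, "yaw": 0}

```text
t: 23.72
ee_pos: [0.5699, -0.0047, -0.0138]
tool_rot: [0.733, 0.68, 0.001, 0.001]
ft_force: [0.1, 0.1, -0.3]
opening: 0.0169
grasp_force: 31.2
```

Emit:
move_arm:
  series:
    - {"hand": -0.2, "x": 0, "y": 0, "z": 0, "yaw": 0}
    - {"hand": -0.2, "x": 0, "y": 0, "z": 0, "yaw": 0}
    - {"hand": -0.2, "x": 0, "y": 0, "z": 0, "yaw": 0}
    - {"hand": -0.2, "x": 0, "y": 0, "z": -0.03, "yaw": 0}
    - {"hand": -0.2, "x": 0, "y": 0, "z": -0.06, "yaw": 0}
    - {"hand": -0.2, "x": 0, "y": 0, "z": -0.1, "yaw": 0}
    - {"hand": -0.2, "x": -0.04, "y": -0.01, "z": -0.1, "yaw": -3}
    - {"hand": -0.2, "x": -0.08, "y": -0.02, "z": -0.1, "yaw": -7}
    - {"hand": -0.2, "x": -0.12, "y": -0.03, "z": -0.1, "yaw": -10}
    - {"hand": -0.2, "x": -0.16, "y": -0.04, "z": -0.1, "yaw": -14}
    - {"hand": -0.2, "x": -0.2, "y": -0.05, "z": -0.1, "yaw": -17}
    - {"hand": -0.2, "x": -0.24, "y": -0.06, "z": -0.1, "yaw": -20}

```text
t: 24.72
ee_pos: [0.4904, -0.2406, 0.0859]
tool_rot: [0.603, 0.798, -0.0, 0.001]
ft_force: [0.6, 0.2, 0.0]
opening: 0.0342
grasp_force: 0.0
```

```bash
python3 - <<'E'
from h import *
go(.4728,-.397,.02,16)
E
```

```text
GO [-0.1456 -0.0598  0.066 ] yaw -0.13 | at [ 0.4904 -0.2406  0.0859] ang 15.87 open 0.0342 gf 0.0 F [0.6 0.2 0. ] t 24.7
```

Emit:
move_arm:
  series:
    - {"hand": -0.1, "x": -0.036, "y": -0.015, "z": 0.01, "yaw": 0}
    - {"hand": -0.1, "x": -0.072, "y": -0.03, "z": 0.03, "yaw": 0}
    - {"hand": -0.1, "x": -0.108, "y": -0.045, "z": 0.05, "yaw": 0}
    - {"hand": -0.1, "x": -0.146, "y": -0.06, "z": 0.06, "yaw": 0}
    - {"hand": -0.1, "x": -0.146, "y": -0.06, "z": 0.06, "yaw": 0}
    - {"hand": -0.1, "x": -0.146, "y": -0.06, "z": 0.06, "yaw": 0}
    - {"hand": -0.1, "x": -0.146, "y": -0.06, "z": 0.08, "yaw": 0}
    - {"hand": -0.1, "x": -0.146, "y": -0.06, "z": 0.095, "yaw": 0}
    - {"hand": -0.1, "x": -0.146, "y": -0.06, "z": 0.105, "yaw": 0}
    - {"hand": -0.1, "x": -0.146, "y": -0.06, "z": 0.11, "yaw": 0}
    - {"hand": -0.1, "x": -0.146, "y": -0.06, "z": 0.11, "yaw": 0}

```text
t: 25.63
ee_pos: [0.4727, -0.394, -0.0254]
tool_rot: [0.604, 0.797, 0.0, -0.001]
ft_force: [-0.2, -0.2, 0.3]
opening: 0.0382
grasp_force: 0.0
```

Emit:
move_arm:
  series:
    - {"hand": -1, "x": 0, "y": 0, "z": 0, "yaw": 0}
    - {"hand": -1, "x": 0, "y": 0, "z": 0, "yaw": 0}
    - {"hand": -1, "x": 0, "y": 0, "z": 0, "yaw": 0}
    - {"hand": -1, "x": 0, "y": 0, "z": 0, "yaw": 0}
    - {"hand": -1, "x": 0, "y": 0, "z": 0, "yaw": 0}

```text
t: 26.05
ee_pos: [0.4735, -0.3962, -0.0237]
tool_rot: [0.604, 0.797, -0.0, 0.001]
ft_force: [0.3, 1.7, 5.3]
opening: 0.0168
grasp_force: 31.9
```

Emit:
move_arm:
  series:
    - {"hand": -1, "x": 0, "y": 0, "z": -0.04, "yaw": 0}
    - {"hand": -1, "x": 0, "y": 0, "z": -0.08, "yaw": 0}
    - {"hand": -1, "x": 0, "y": 0, "z": -0.115, "yaw": 0}
    - {"hand": -1, "x": 0, "y": 0, "z": -0.115, "yaw": 0}

```text
t: 26.38
ee_pos: [0.476, -0.3997, 0.0984]
tool_rot: [0.604, 0.797, -0.002, 0.007]
ft_force: [0.8, -0.9, 0.9]
opening: 0.0164
grasp_force: 31.2
```

```bash
python3 - <<'E'
from h import *
go(.5755,.0605,.09,-4.3)
E
```

```text
GO [0.4163 0.2201 0.0044] yaw 19.98 | at [ 0.476  -0.3997  0.0984] ang 15.68 open 0.0164 gf 31.2 F [ 0.8 -0.9  0.9] t 26.4
```

Emit:
move_arm:
  series:
    - {"hand": -1, "x": 0.034, "y": 0.018, "z": 0, "yaw": 2}
    - {"hand": -1, "x": 0.068, "y": 0.036, "z": 0, "yaw": 4}
    - {"hand": -1, "x": 0.102, "y": 0.054, "z": 0, "yaw": 6}
    - {"hand": -1, "x": 0.136, "y": 0.072, "z": 0, "yaw": 8}
    - {"hand": -1, "x": 0.17, "y": 0.09, "z": 0, "yaw": 10}
    - {"hand": -1, "x": 0.204, "y": 0.108, "z": 0, "yaw": 12}
    - {"hand": -1, "x": 0.238, "y": 0.126, "z": 0, "yaw": 14}
    - {"hand": -1, "x": 0.272, "y": 0.144, "z": 0, "yaw": 16}
    - {"hand": -1, "x": 0.306, "y": 0.162, "z": 0, "yaw": 18}
    - {"hand": -1, "x": 0.34, "y": 0.18, "z": 0, "yaw": 20}
    - {"hand": -1, "x": 0.374, "y": 0.198, "z": 0, "yaw": 20}
    - {"hand": -1, "x": 0.408, "y": 0.216, "z": 0, "yaw": 20}

```text
t: 27.38
ee_pos: [0.5704, 0.0573, 0.0901]
tool_rot: [0.733, 0.68, -0.0, 0.0]
ft_force: [0.2, -0.1, -1.4]
opening: 0.0168
grasp_force: 31.2
```

Emit:
move_arm:
  series:
    - {"hand": -1, "x": 0, "y": 0, "z": 0, "yaw": 0}
    - {"hand": -1, "x": 0, "y": 0, "z": 0, "yaw": 0}

```text
t: 27.55
ee_pos: [0.5703, 0.0575, 0.0899]
tool_rot: [0.732, 0.681, -0.0, -0.0]
ft_force: [0.6, -0.5, -1.3]
opening: 0.0167
grasp_force: 31.2
```

```bash
python3 - <<'E'
from h import *
go(.5755,.0605,-.0145,-4.3)
E
```

```text
GO [0.0033 0.005  0.1044] yaw 0.22 | at [0.5703 0.0575 0.0899] ang -4.08 open 0.0167 gf 31.2 F [ 0.6 -0.5 -1.3] t 27.6
```

Emit:
move_arm:
  series:
    - {"hand": -1, "x": 0.003, "y": 0.003, "z": 0.03, "yaw": 0}
    - {"hand": -1, "x": 0.003, "y": 0.003, "z": 0.06, "yaw": 0}
    - {"hand": -1, "x": 0.003, "y": 0.003, "z": 0.085, "yaw": 0}
    - {"hand": -1, "x": 0.003, "y": 0.003, "z": 0.095, "yaw": 0}
    - {"hand": -1, "x": 0.003, "y": 0.003, "z": 0.1, "yaw": 0}
    - {"hand": -1, "x": 0.003, "y": 0.003, "z": 0.103, "yaw": 0}
    - {"hand": -1, "x": 0.003, "y": 0.003, "z": 0.105, "yaw": 0}
    - {"hand": -1, "x": 0.003, "y": 0.003, "z": 0.105, "yaw": 0}

```text
t: 28.22
ee_pos: [0.5747, 0.0577, -0.0138]
tool_rot: [0.733, 0.68, 0.001, 0.001]
ft_force: [0.3, -0.1, -0.1]
opening: 0.0168
grasp_force: 31.2
```

Emit:
move_arm:
  series:
    - {"hand": -0.2, "x": 0, "y": 0, "z": 0, "yaw": 0}
    - {"hand": -0.2, "x": 0, "y": 0, "z": 0, "yaw": 0}
    - {"hand": -0.2, "x": 0, "y": 0, "z": 0, "yaw": 0}
    - {"hand": -0.2, "x": 0, "y": 0, "z": -0.03, "yaw": 0}
    - {"hand": -0.2, "x": 0, "y": 0, "z": -0.06, "yaw": 0}
    - {"hand": -0.2, "x": 0, "y": 0, "z": -0.1, "yaw": 0}
    - {"hand": -0.2, "x": 0.02, "y": -0.035, "z": -0.13, "yaw": 0}
    - {"hand": -0.2, "x": 0.04, "y": -0.07, "z": -0.15, "yaw": 0}
    - {"hand": -0.2, "x": 0.06, "y": -0.105, "z": -0.16, "yaw": 0}
    - {"hand": -0.2, "x": 0.08, "y": -0.14, "z": -0.16, "yaw": 0}
    - {"hand": -0.2, "x": 0.1, "y": -0.175, "z": -0.16, "yaw": 0}
    - {"hand": -0.2, "x": 0.12, "y": -0.21, "z": -0.16, "yaw": 0}

```text
t: 29.22
ee_pos: [0.3777, 0.1907, 0.1461]
tool_rot: [0.733, 0.68, 0.001, 0.001]
ft_force: [0.5, 1.7, 0.0]
opening: 0.034
grasp_force: 0.0
```

Emit:
move_arm:
  series:
    - {"hand": 0.7, "x": 0.02, "y": -0.035, "z": 0, "yaw": -7}
    - {"hand": 0.7, "x": 0.04, "y": -0.07, "z": 0, "yaw": -14}
    - {"hand": 0.7, "x": 0.06, "y": -0.1, "z": 0, "yaw": -21}
    - {"hand": 0.7, "x": 0.08, "y": -0.13, "z": 0, "yaw": -28}
    - {"hand": 0.7, "x": 0.08, "y": -0.13, "z": 0, "yaw": -35}
    - {"hand": 0.7, "x": 0.08, "y": -0.13, "z": 0, "yaw": -42}
    - {"hand": 0.7, "x": 0.08, "y": -0.13, "z": 0, "yaw": -49}
    - {"hand": 0.7, "x": 0.08, "y": -0.13, "z": 0, "yaw": -56}
    - {"hand": 0.7, "x": 0.08, "y": -0.13, "z": 0, "yaw": -63}
    - {"hand": 0.7, "x": 0.08, "y": -0.13, "z": 0, "yaw": -70}
    - {"hand": 0.7, "x": 0.08, "y": -0.13, "z": 0, "yaw": -72}

```text
t: 30.13
ee_pos: [0.2554, 0.2796, 0.1456]
tool_rot: [0.19, 0.982, 0.0, 0.0]
ft_force: [-0.7, -0.5, -0.1]
opening: 0.0731
grasp_force: 0.0
```

```bash
python3 - <<'E'
from h import *
np.set_printoptions(precision=4,suppress=True)
T=snap('top','t13.png');S=snap('scene','s13.png')
c=[]
for n,im,box in(('top',T,(160,225,290,340)),('scene',S,(170,180,270,270))):
    for b in blobs(im,(0,0,165),(179,40,255),box,400)[:1]: print(n,'plate',b[0],yawfit(n,b[2],.004))
    h=cv2.cvtColor(im,cv2.COLOR_RGB2HSV)
    M=b[0].round().astype(int)
    for k in blobs(im,(0,0,0),(179,255,95),(M[0]-15,M[1]-17,M[0]+15,M[1]+17),15)[:1]: c.append(k[0]);print('bar',k[0],yawfit(n,k[2],.02))
print(tri('top',[c[0]],'scene',[c[1]]))
# leftover white on bench where connectors were
for n,im,box in(('top',T,(400,230,530,330)),('scene',S,(340,315,440,415))):
    print(n,[b[0].round() for b in blobs(im,(0,0,170),(179,60,255),box,6)])
# connectors in drawer: edges against floor
g=cv2.cvtColor(T,cv2.COLOR_RGB2GRAY);pts=proj('top',[[.5665,-.0591,.018],[.570,-.004,.017],[.575,.0605,.017]]);print(pts)
D=cv2.absdiff(g,cv2.cvtColor(cv2.imread('pics/t10.png'),cv2.COLOR_BGR2GRAY))[225:285,305:392];
n,l,st,ce=cv2.connectedComponentsWithStats((D>14).astype(np.uint8))
for i in range(1,n):
    if st[i,4]>5: print(ce[i]+[305,225],st[i,2:])
go(.480,.3205,.06,67.9)
E
```

```text
top plate [222.9887 284.3526] [480.7 322.1 189.4 126.2  68. ]
bar [223.6667 284.5597] [479.4 314.6  50.    9.1  69. ]
scene plate [222.0079 226.0153] [480.6 319.3 190.8 127.8  68.6]
bar [221.7067 223.9022] [476.6 313.9  74.6  10.5  68.3]
[[0.48   0.3186 0.0097 0.0001]]
top []
scene []
[[368.7931 252.085 ]
 [347.5743 250.6545]
 [322.7586 248.6026]]
[326.8667 228.4667] [29  5 45]
[326. 225.] [9 1 9]
[343.7714 226.3143] [22  4 35]
[360.7 227.2] [11  3 20]
[370.8235 225.8824] [11  3 17]
[382.3529 226.8235] [ 9  4 17]
[365.2468 231.7662] [41  5 77]
[373.5 229. ] [6 1 6]
[324.3824 249.0588] [11  9 68]
[348.5333 251.25  ] [12  9 60]
[370.3725 253.2549] [ 19  10 102]
[307.5    268.1667] [ 5  4 12]
[312.     273.6667] [ 9  3 18]
[323.2632 274.8947] [12  3 19]
[334.2308 276.3846] [14  4 26]
[346.5455 277.2273] [12  4 22]
[359.2692 278.2692] [14  4 26]
[372.3448 279.4483] [14  5 29]
[387.3125 282.5   ] [ 9  2 16]
GO [-0.1921  0.123   0.0858] yaw -0.2 | at [0.2555 0.2796 0.1456] ang 67.7 open 0.0723 gf 0.0 F [0.2 0.9 0.7] t 30.2
```

All three connectors are in the drawer and none remain on the bench. The plate has not moved. Next I'll grip its bar by the ends, so that it can hinge.

Emit:
move_arm:
  newtons: 30
  series:
    - {"hand": 0.88, "x": -0.035, "y": 0.022, "z": 0.01, "yaw": 0}
    - {"hand": 0.88, "x": -0.07, "y": 0.044, "z": 0.03, "yaw": 0}
    - {"hand": 0.88, "x": -0.105, "y": 0.066, "z": 0.05, "yaw": 0}
    - {"hand": 0.88, "x": -0.14, "y": 0.09, "z": 0.07, "yaw": 0}
    - {"hand": 0.88, "x": -0.17, "y": 0.11, "z": 0.085, "yaw": 0}
    - {"hand": 0.88, "x": -0.192, "y": 0.123, "z": 0.085, "yaw": -0.2}
    - {"hand": 0.88, "x": -0.192, "y": 0.123, "z": 0.085, "yaw": -0.2}
    - {"hand": 0.88, "x": -0.192, "y": 0.123, "z": 0.085, "yaw": -0.2}
    - {"hand": 0.88, "x": -0.192, "y": 0.123, "z": 0.085, "yaw": -0.2}

```text
t: 30.98
ee_pos: [0.4791, 0.32, 0.0598]
tool_rot: [0.193, 0.981, -0.0, -0.001]
ft_force: [-0.3, -0.2, -0.8]
opening: 0.0804
grasp_force: 0.0
```

```bash
python3 - <<'E'
from h import *
np.set_printoptions(precision=4,suppress=True)
go(.480,.3205,-.023,67.9)
a=cv2.imread('pics/t10.png',0)[215:305,300:400].astype(np.float32);b=cv2.imread('pics/t13.png',0)[215:305,300:400].astype(np.float32)
print(cv2.phaseCorrelate(a[70:],b[70:]))
sa=cv2.imread('pics/s10.png',0)[200:310,265:370].astype(np.float32);sb=cv2.imread('pics/s13.png',0)[200:310,265:370].astype(np.float32);print(cv2.phaseCorrelate(sa,sb))
# handle bar row profile in both
for f in('t10','t13'):
    g=cv2.imread(f'pics/{f}.png',0)[284:300,338:348].mean(1);print(f,g.round())
E
```

```text
GO [-0.0008  0.0009  0.0828] yaw -0.1 | at [0.4791 0.32   0.0598] ang 67.8 open 0.0804 gf 0.0 F [-0.3 -0.2 -0.8] t 31.0
((-0.10068617839581862, -0.4418562122642431), 0.9544845261573791)
((0.27040813155305443, -0.22604956329691106), 0.9083053054632964)
t10 [141. 141. 142. 141. 142. 141. 139. 120.  83.  46.  34.  49.  87. 118.
 132. 138.]
t13 [143. 143. 143. 144. 144. 141. 127.  90.  50.  35.  43.  76. 114. 133.
 140. 142.]
```

Emit:
move_arm:
  series:
    - {"hand": 0.88, "x": -0.001, "y": 0.001, "z": 0.025, "yaw": 0}
    - {"hand": 0.88, "x": -0.001, "y": 0.001, "z": 0.05, "yaw": 0}
    - {"hand": 0.88, "x": -0.001, "y": 0.001, "z": 0.068, "yaw": 0}
    - {"hand": 0.88, "x": -0.001, "y": 0.001, "z": 0.078, "yaw": 0}
    - {"hand": 0.88, "x": -0.001, "y": 0.001, "z": 0.082, "yaw": 0}
    - {"hand": 0.88, "x": -0.001, "y": 0.001, "z": 0.082, "yaw": 0}

```text
t: 31.48
ee_pos: [0.4801, 0.3208, -0.0218]
tool_rot: [0.192, 0.981, -0.0, -0.0]
ft_force: [0.2, 0.6, -0.1]
opening: 0.0799
grasp_force: 0.0
```

Emit:
move_arm:
  newtons: 30
  series:
    - {"hand": 0.2, "x": 0, "y": 0, "z": 0, "yaw": 0}
    - {"hand": 0.2, "x": 0, "y": 0, "z": 0, "yaw": 0}
    - {"hand": 0.2, "x": 0, "y": 0, "z": 0, "yaw": 0}
    - {"hand": 0.2, "x": 0, "y": 0, "z": 0, "yaw": 0}
    - {"hand": 0.2, "x": 0, "y": 0, "z": 0, "yaw": 0}

```text
t: 31.9
ee_pos: [0.4819, 0.3213, -0.0202]
tool_rot: [0.192, 0.981, 0.001, 0.001]
ft_force: [-2.1, 0.2, 6.7]
opening: 0.0594
grasp_force: 32.4
```

Emit:
move_arm:
  series:
    - {"hand": 0.2, "x": 0, "y": 0, "z": -0.01, "yaw": 0}
    - {"hand": 0.2, "x": 0, "y": 0, "z": -0.03, "yaw": 0}
    - {"hand": 0.2, "x": 0, "y": 0, "z": -0.06, "yaw": 0}
    - {"hand": 0.2, "x": 0, "y": 0, "z": -0.09, "yaw": 0}
    - {"hand": 0.2, "x": 0, "y": 0, "z": -0.105, "yaw": 0}
    - {"hand": 0.2, "x": 0, "y": 0, "z": -0.105, "yaw": 0}

```text
t: 32.4
ee_pos: [0.484, 0.3222, 0.0882]
tool_rot: [0.192, 0.981, 0.003, 0.004]
ft_force: [0.7, 0.6, -0.9]
opening: 0.0591
grasp_force: 33.4
```

Emit:
move_arm:
  series:
    - {"hand": 0.2, "x": -0.02, "y": -0.025, "z": 0, "yaw": -2}
    - {"hand": 0.2, "x": -0.04, "y": -0.05, "z": 0, "yaw": -4}
    - {"hand": 0.2, "x": -0.06, "y": -0.075, "z": 0, "yaw": -6}
    - {"hand": 0.2, "x": -0.08, "y": -0.1, "z": 0, "yaw": -8}
    - {"hand": 0.2, "x": -0.1, "y": -0.125, "z": 0, "yaw": -10}
    - {"hand": 0.2, "x": -0.12, "y": -0.15, "z": 0, "yaw": -12}
    - {"hand": 0.2, "x": -0.14, "y": -0.175, "z": 0, "yaw": -14}
    - {"hand": 0.2, "x": -0.16, "y": -0.2, "z": 0, "yaw": -16}
    - {"hand": 0.2, "x": -0.18, "y": -0.225, "z": 0, "yaw": -17.8}
    - {"hand": 0.2, "x": -0.2, "y": -0.245, "z": 0, "yaw": -17.8}
    - {"hand": 0.2, "x": -0.212, "y": -0.26, "z": 0, "yaw": -17.8}
    - {"hand": 0.2, "x": -0.212, "y": -0.26, "z": 0, "yaw": -17.8}

```text
t: 33.4
ee_pos: [0.5804, -0.004, 0.0821]
tool_rot: [0.04, 0.999, -0.001, -0.0]
ft_force: [0.9, -0.6, -1.6]
opening: 0.0592
grasp_force: 33.4
```

Emit:
move_arm:
  series:
    - {"hand": 0.2, "x": 0, "y": 0, "z": 0, "yaw": 0}
    - {"hand": 0.2, "x": 0, "y": 0, "z": 0, "yaw": 0}
    - {"hand": 0.2, "x": 0, "y": 0, "z": 0, "yaw": 0}

```text
t: 33.65
ee_pos: [0.5787, 0.0013, 0.0826]
tool_rot: [0.037, 0.999, 0.0, -0.001]
ft_force: [-0.2, 0.5, -1.5]
opening: 0.0593
grasp_force: 33.4
```

```bash
python3 - <<'E'
from h import *
np.set_printoptions(precision=4,suppress=True)
go(.5797,.0001,.05,85.7)
T=snap('top','t14.png');S=snap('scene','s14.png')
z=get_state()['ee_pos'][2]+.0202+.004
# plate visible blob in scene
for b in blobs(S,(0,0,165),(179,40,255),(230,150,420,320),300)[:3]: print(b[0],yawfit('scene',b[2],z),cv2.boxPoints(b[1]).round(1).tolist())
a=np.radians(-4.3);Rm=np.array([[np.cos(a),-np.sin(a)],[np.sin(a),np.cos(a)]]);p=get_state()['ee_pos'][:2]
for sx,sy in((-1,-1),(-1,1),(1,1),(1,-1)):
    c=Rm@[sx*.063,sy*.095]+p;print(proj('scene',[*c,z])[0],end=' ')
cv2.imwrite('pics/z12.png',cv2.resize(S[150:330,230:430,::-1],(800,720)[:2],interpolation=cv2.INTER_CUBIC)[:600])
E
```

```text
GO [-0.0012 -0.0011  0.0326] yaw 0.03 | at [0.5787 0.0013 0.0826] ang 85.73 open 0.0593 gf 33.4 F [-0.2  0.5 -1.5] t 33.6
[264.2273 236.6217] [526.9 135.2 330.8 234.4  50.7] [[230.0, 187.0], [321.0, 187.0], [321.0, 280.0], [230.0, 280.0]]
[399.4085 292.0115] [ 616.6 -205.5  223.2  139.5   38.4] [[363.0, 249.0], [419.0, 249.0], [419.0, 319.0], [363.0, 319.0]]
[381.5735 181.9661] [882.2  62.8 236.6 229.4  37.5] [[338.20001220703125, 202.3000030517578], [343.29998779296875, 146.1999969482422], [421.70001220703125, 153.3000030517578], [416.6000061035156, 209.39999389648438]]
[327.6575 278.9414] [280.929  234.9371] [316.5196 212.5446] [363.8706 253.5933]
```

```bash
python3 - <<'E'
from h import *
np.set_printoptions(precision=4,suppress=True)
S=cv2.imread('pics/s14.png')[:,:,::-1].copy();T=cv2.imread('pics/t14.png')[:,:,::-1].copy()
print('samples',[S[int(v),int(u)].tolist() for u,v in((322,262),(327,274),(300,235),(345,255),(327,286),(296,262))])
for th in(178,186,194):
    for b in blobs(S,(0,0,th),(179,40,255),(230,190,420,320),300)[:2]:
        ap=cv2.approxPolyDP(cv2.convexHull(b[2]),4,True).reshape(-1,2);print(th,cv2.contourArea(b[2]),ap.tolist())
E
```

```text
samples [[120, 119, 119], [155, 152, 153], [186, 183, 182], [156, 153, 151], [108, 108, 106], [106, 104, 103]]
178 800.5 [[307, 222], [318, 251], [317, 267], [292, 260], [282, 236]]
186 736.5 [[303, 222], [318, 251], [317, 267], [282, 236]]
194 385.0 [[290, 243], [305, 236], [321, 263], [315, 267]]
```

```bash
python3 - <<'E'
from h import *
S=cv2.imread('pics/s14.png');T=cv2.imread('pics/t14.png')
a=cv2.resize(S[195:315,250:390],(700,600),interpolation=cv2.INTER_CUBIC)
cv2.imwrite('pics/z13.png',a)
E
```

```text
(no output)
```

View pics/z13.png

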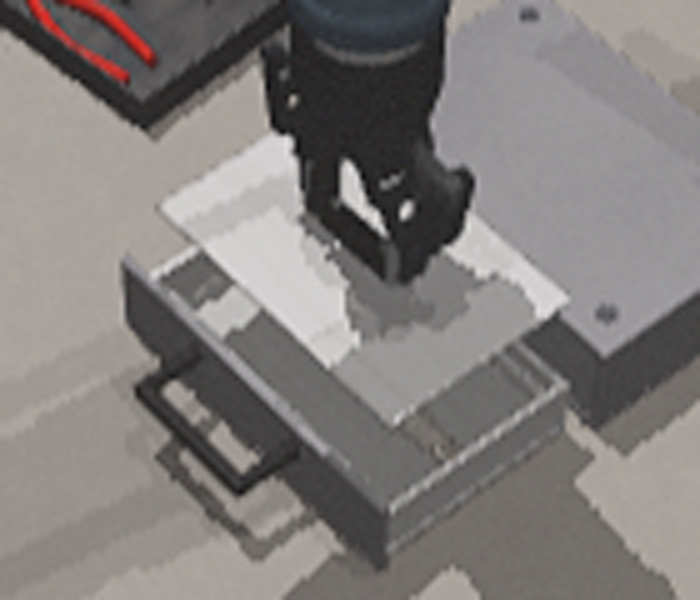

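The plate hangs level above the drawer. Corners at crop (160,208), (398,425) and (570,298); panel top corners at (122,262) and (388,510); rear right wall corner at (567,385).

```bash
python3 - <<'E'
from h import *
np.set_printoptions(precision=4,suppress=True)
px=lambda *c:np.array(c,float)/5+[250,195]
pan=plane('scene',px((122,262),(388,510)),.0625);pl=lambda dz:plane('scene',px((160,208),(398,425),(570,298)),.1068+dz)
print('panel',pan,pan.mean(0),'w',np.linalg.norm(pan[0]-pan[1]),np.degrees(np.arctan2(*(pan[0]-pan[1])[[1,0]]))-90)
rr=plane('scene',px((567,385)),.043);print('rear right',rr)
a=np.radians(-4.3);ex=np.array([np.cos(a),np.sin(a)]);ey=np.array([-ex[1],ex[0]]);w=np.array([.5687,.0012])
f=lambda P:np.c_[(P[:,:2]-w)@ex,(P[:,:2]-w)@ey]*1000
print('panel d',f(pan),'rr d',f(rr))
for dz in(0,-.004):
    P=pl(dz);print(dz,f(P),'len',np.linalg.norm(P[0]-P[1]),np.linalg.norm(P[1]-P[2]))
print('tcp d',f(get_state()['ee_pos'][None]))
# top view t13: panel / rear wall extents
T=cv2.imread('pics/t13.png',0);
print('left',T[240:262:7,300:316],'right',T[240:262:7,384:400])
E
```

```text
panel [[ 0.5045  0.1095  0.0625]
 [ 0.4921 -0.1066  0.0625]] [0.4983 0.0014 0.0625] w 0.2164213650720262 -3.2831435301101806
rear right [[ 0.628 -0.109  0.043]]
panel d [[ -72.1165  103.1409]
 [ -68.2758 -113.2464]] rr d [[  67.4199 -105.4517]]
0 [[-53.92    89.745 ]
 [-50.9216 -99.501 ]
 [ 71.4885 -96.527 ]] len 0.18926981296233736 0.1224462944533421
-0.004 [[-51.9591  92.4749]
 [-48.9502 -97.4374]
 [ 73.891  -94.4529]] len 0.18993617436551205 0.12287739058699598
tcp d [[10.3197  0.9176]]
left [[143 146 143 143 140 140 162 159 140 140 146 155 174 188 191 192]
 [141 141 142 142 145 162 169 141 130 143 146 155 173 188 192 190]
 [143 138 140 140 145 158 142 129 140 144 145 152 175 187 193 191]
 [143 144 141 147 169 177 145 130 140 143 153 174 188 191 190 192]] right [[124 157 158 120  93  98 127 138 138 141 141 139 141 141 140 142]
 [147 164 131  92  87 100 128 142 140 140 140 140 139 141 141 143]
 [156 157 120  93  97 127 138 141 143 141 143 139 140 138 143 142]
 [166 130  93  92 112 134 144 142 141 143 144 141 141 143 142 141]]
```

```bash
python3 - <<'E'
from h import *
np.set_printoptions(precision=4,suppress=True)
T=cv2.imread('pics/t13.png',0).astype(float)
a=np.radians(-4.3);ex=np.array([np.cos(a),np.sin(a)]);ey=np.array([-ex[1],ex[0]]);w=np.array([.5687,.0012]);out=[]
for r in range(236,268,2):
    l=T[r,300:312];rt=T[r,380:392];i=300+np.argmax(l[:9]);j=380+np.argmax(rt[:9])
    P=plane('top',[[i,r],[j,r]],.043);out.append(np.r_[(P[:,:2]-w)@ey*1000])
o=np.array(out);print(np.median(o,0),np.median(o.mean(1)),np.c_[o.mean(1)].T)
E
```

```text
[102.758  -87.7814] 7.450760756278946 [[9.0078 7.3334 8.207  9.0838 7.4107 8.2871 7.8889 7.4908 7.0889 6.6911
  7.5659 7.1679 6.7702 7.6398 7.2419 6.8441]]
```

Emit:
move_arm:
  series:
    - {"hand": 0.2, "x": -0.001, "y": -0.001, "z": 0.012, "yaw": 0}
    - {"hand": 0.2, "x": -0.001, "y": -0.001, "z": 0.024, "yaw": 0}
    - {"hand": 0.2, "x": -0.001, "y": -0.001, "z": 0.036, "yaw": 0}
    - {"hand": 0.2, "x": -0.001, "y": -0.001, "z": 0.046, "yaw": 0}
    - {"hand": 0.2, "x": -0.001, "y": -0.001, "z": 0.053, "yaw": 0}
    - {"hand": 0.2, "x": -0.001, "y": -0.001, "z": 0.056, "yaw": 0}
    - {"hand": 0.2, "x": -0.001, "y": -0.001, "z": 0.056, "yaw": 0}
    - {"hand": 0.2, "x": -0.001, "y": -0.001, "z": 0.056, "yaw": 0}

```text
t: 34.42
ee_pos: [0.5807, -0.0008, 0.0274]
tool_rot: [0.038, 0.999, -0.0, 0.0]
ft_force: [0.2, 0.8, -1.9]
opening: 0.0595
grasp_force: 33.4
```

Emit:
move_arm:
  series:
    - {"hand": 0.2, "x": 0, "y": 0, "z": 0.001, "yaw": 0}
    - {"hand": 0.2, "x": 0, "y": 0, "z": 0.002, "yaw": 0}
    - {"hand": 0.2, "x": 0, "y": 0, "z": 0.003, "yaw": 0}
    - {"hand": 0.2, "x": 0, "y": 0, "z": 0.003, "yaw": 0}

```text
t: 34.75
ee_pos: [0.5805, -0.001, 0.0243]
tool_rot: [0.038, 0.999, -0.0, 0.0]
ft_force: [-0.0, -0.4, -2.1]
opening: 0.0592
grasp_force: 33.4
```

Emit:
move_arm:
  series:
    - {"hand": 0.2, "x": 0, "y": 0, "z": 0.001, "yaw": 0}
    - {"hand": 0.2, "x": 0, "y": 0, "z": 0.002, "yaw": 0}
    - {"hand": 0.2, "x": 0, "y": 0, "z": 0.002, "yaw": 0}

```text
t: 35.0
ee_pos: [0.5805, -0.001, 0.0221]
tool_rot: [0.038, 0.999, 0.0, 0.0]
ft_force: [0.2, 0.3, -0.1]
opening: 0.0587
grasp_force: 33.6
```

Emit:
move_arm:
  series:
    - {"hand": 0.2, "x": 0, "y": 0.001, "z": 0.001, "yaw": 0}
    - {"hand": 0.2, "x": 0, "y": 0.001, "z": 0.002, "yaw": 0}
    - {"hand": 0.2, "x": 0, "y": 0.001, "z": 0.002, "yaw": 0}

```text
t: 35.25
ee_pos: [0.5807, 0.0, 0.0203]
tool_rot: [0.038, 0.999, -0.0, 0.0]
ft_force: [-1.7, -1.3, 2.7]
opening: 0.0588
grasp_force: 33.8
```

Emit:
move_arm:
  series:
    - {"hand": 0.2, "x": 0, "y": 0, "z": 0.001, "yaw": 0}
    - {"hand": 0.2, "x": 0, "y": 0, "z": 0.002, "yaw": 0}
    - {"hand": 0.2, "x": 0, "y": 0, "z": 0.002, "yaw": 0}

```text
t: 35.5
ee_pos: [0.5805, 0.0, 0.0181]
tool_rot: [0.038, 0.999, -0.0, -0.0]
ft_force: [-2.0, -1.0, 3.8]
opening: 0.0589
grasp_force: 33.9
```

```bash
python3 - <<'E'
from h import *
print(get_state()['torque'].round(3));go(.58,0,.0168,85.7);S=snap('scene','s15.png')
E
```

```text
[-0.134  0.102  0.058]
GO [ 0.0005 -0.0001  0.0013] yaw -0.01 | at [0.5805 0.     0.0181] ang 85.69 open 0.0589 gf 33.9 F [-2.  -1.   3.8] t 35.5
```

Emit:
move_arm:
  series:
    - {"hand": 0.2, "x": 0, "y": 0, "z": 0.001, "yaw": 0}
    - {"hand": 0.2, "x": 0, "y": 0, "z": 0.001, "yaw": 0}

```text
t: 35.72
ee_pos: [0.5807, 0.0, 0.0172]
tool_rot: [0.038, 0.999, -0.0, 0.0]
ft_force: [-1.7, -0.2, 2.9]
opening: 0.0593
grasp_force: 34.0
```

Emit:
move_arm:
  series:
    - {"hand": 0.2, "x": 0, "y": 0, "z": 0.001, "yaw": 0}
    - {"hand": 0.2, "x": 0, "y": 0, "z": 0.001, "yaw": 0}

```text
t: 35.88
ee_pos: [0.5818, -0.0001, 0.0172]
tool_rot: [0.038, 0.999, -0.0, 0.001]
ft_force: [-0.8, -0.8, 7.4]
opening: 0.0589
grasp_force: 34.4
```

```bash
python3 - <<'E'
from h import *
print(get_state()['torque'].round(3));S=snap('scene','s16.png')
import numpy as np
cv2.imwrite('pics/z14.png',np.hstack([cv2.resize(S[215:315,260:380,::-1],(720,600),interpolation=cv2.INTER_CUBIC)]))
g=cv2.cvtColor(S,cv2.COLOR_RGB2GRAY)
# predicted front-edge line (underside/top) at tilt: top front edge right half
a=np.radians(-4.3);Rm=np.array([[np.cos(a),-np.sin(a)],[np.sin(a),np.cos(a)]]);w=np.array([.5687,.0012])
for nm,x,z in(('front top if tilted',-.051,.036),('front top if flat',-.051,.043),('rear top wallrest',.074,.047),('rear if low',.074,.041),('lip rear top',-.055,.043)):
    print(nm,[proj('scene',[*(Rm@[x,y]+w),z])[0].round(1).tolist() for y in(-.095,.095)])
E
```

```text
[ 0.012  0.018 -0.047]
front top if tilted [[327.7, 294.6], [282.7, 251.3]]
front top if flat [[327.8, 293.1], [282.6, 249.7]]
rear top wallrest [[362.6, 267.5], [316.7, 226.8]]
rear if low [[362.4, 268.8], [316.7, 228.2]]
lip rear top [[326.6, 294.0], [281.4, 250.4]]
```

The front edge touched the ledge at z = 0.0172, against a predicted 0.0168, with the rear edge on the rear wall. Sliding it under the lip.

Emit:
move_arm:
  series:
    - {"hand": 0.2, "x": 0, "y": 0, "z": -0.0015, "yaw": 0}
    - {"hand": 0.2, "x": 0, "y": 0, "z": -0.0015, "yaw": 0}
    - {"hand": 0.2, "x": 0.002, "y": 0, "z": -0.0015, "yaw": 0}
    - {"hand": 0.2, "x": 0.004, "y": 0, "z": -0.0015, "yaw": 0}
    - {"hand": 0.2, "x": 0.006, "y": 0, "z": -0.0015, "yaw": 0}
    - {"hand": 0.2, "x": 0.006, "y": 0, "z": -0.0015, "yaw": 0}

```text
t: 36.43
ee_pos: [0.5737, 0.0007, 0.0173]
tool_rot: [0.038, 0.999, 0.0, -0.001]
ft_force: [-0.0, -0.7, 1.0]
opening: 0.0594
grasp_force: 33.8
```

Emit:
move_arm:
  series:
    - {"hand": 0.2, "x": 0.001, "y": 0, "z": 0, "yaw": 0}
    - {"hand": 0.2, "x": 0.002, "y": 0, "z": 0, "yaw": 0}
    - {"hand": 0.2, "x": 0.003, "y": 0, "z": 0, "yaw": 0}
    - {"hand": 0.2, "x": 0.003, "y": 0, "z": 0, "yaw": 0}

```text
t: 36.77
ee_pos: [0.5705, 0.001, 0.0171]
tool_rot: [0.038, 0.999, 0.0, -0.001]
ft_force: [-0.5, 0.4, -1.8]
opening: 0.0587
grasp_force: 33.6
```

Emit:
move_arm:
  series:
    - {"hand": 0.2, "x": 0.001, "y": 0, "z": 0, "yaw": 0}
    - {"hand": 0.2, "x": 0.0025, "y": 0, "z": 0, "yaw": 0}
    - {"hand": 0.2, "x": 0.0025, "y": 0, "z": 0, "yaw": 0}

```text
t: 37.02
ee_pos: [0.5686, 0.001, 0.0174]
tool_rot: [0.038, 0.999, 0.0, -0.0]
ft_force: [0.2, -0.3, -1.8]
opening: 0.0586
grasp_force: 33.6
```

Emit:
move_arm:
  series:
    - {"hand": 0.2, "x": 0, "y": 0, "z": 0.001, "yaw": 0}
    - {"hand": 0.2, "x": 0, "y": 0, "z": 0.002, "yaw": 0}
    - {"hand": 0.2, "x": 0, "y": 0, "z": 0.002, "yaw": 0}

```text
t: 37.27
ee_pos: [0.5689, 0.001, 0.0153]
tool_rot: [0.038, 0.999, 0.0, -0.0]
ft_force: [0.3, 0.0, -2.2]
opening: 0.0592
grasp_force: 33.6
```

Emit:
move_arm:
  series:
    - {"hand": 0.2, "x": 0, "y": 0, "z": 0.001, "yaw": 0}
    - {"hand": 0.2, "x": 0, "y": 0, "z": 0.0015, "yaw": 0}
    - {"hand": 0.2, "x": 0, "y": 0, "z": 0.0015, "yaw": 0}

```text
t: 37.52
ee_pos: [0.569, 0.001, 0.014]
tool_rot: [0.038, 0.999, 0.0, -0.0]
ft_force: [-0.5, 0.1, -2.2]
opening: 0.0589
grasp_force: 33.6
```

Emit:
move_arm:
  series:
    - {"hand": 0.2, "x": 0, "y": 0, "z": 0.001, "yaw": 0}
    - {"hand": 0.2, "x": 0, "y": 0, "z": 0.0015, "yaw": 0}
    - {"hand": 0.2, "x": 0, "y": 0, "z": 0.0015, "yaw": 0}

```text
t: 37.77
ee_pos: [0.5694, 0.0009, 0.0128]
tool_rot: [0.038, 0.999, -0.0, 0.0]
ft_force: [0.8, 0.5, 0.7]
opening: 0.0591
grasp_force: 33.7
```

Emit:
move_arm:
  series:
    - {"hand": 0.2, "x": 0, "y": 0, "z": 0.001, "yaw": 0}
    - {"hand": 0.2, "x": 0, "y": 0, "z": 0.001, "yaw": 0}

```text
t: 37.93
ee_pos: [0.5697, 0.0009, 0.0119]
tool_rot: [0.038, 0.999, -0.0, 0.001]
ft_force: [1.7, 0.3, 1.1]
opening: 0.0591
grasp_force: 33.8
```

```bash
python3 - <<'E'
from h import *
print(get_state()['torque'].round(3));go(.5687,.0012,.0108,85.7);S=snap('scene','s17.png')
E
```

```text
[ 0.085 -0.049 -0.076]
GO [0.001  0.0002 0.0011] yaw -0.02 | at [0.5697 0.0009 0.0119] ang 85.68 open 0.0591 gf 33.8 F [1.7 0.3 1.1] t 37.9
```

Emit:
move_arm:
  series:
    - {"hand": 0.2, "x": 0.001, "y": 0, "z": 0.001, "yaw": 0}
    - {"hand": 0.2, "x": 0.001, "y": 0, "z": 0.001, "yaw": 0}

```text
t: 38.15
ee_pos: [0.5685, 0.0009, 0.0109]
tool_rot: [0.038, 0.999, -0.0, 0.0]
ft_force: [1.6, 1.0, 2.7]
opening: 0.0589
grasp_force: 33.9
```

Emit:
move_arm:
  series:
    - {"hand": 0.2, "x": 0, "y": 0, "z": 0.001, "yaw": 0}
    - {"hand": 0.2, "x": 0, "y": 0, "z": 0.001, "yaw": 0}

```text
t: 38.32
ee_pos: [0.5686, 0.0009, 0.0108]
tool_rot: [0.038, 0.999, -0.0, 0.001]
ft_force: [-1.0, -0.5, 9.1]
opening: 0.0592
grasp_force: 34.5
```

Emit:
move_arm:
  series:
    - {"hand": 0.2, "x": 0, "y": 0, "z": 0.001, "yaw": 0}
    - {"hand": 0.2, "x": 0, "y": 0, "z": 0.001, "yaw": 0}

```text
t: 38.48
ee_pos: [0.5693, 0.0008, 0.0107]
tool_rot: [0.038, 0.999, -0.0, 0.001]
ft_force: [-1.2, 0.9, 14.3]
opening: 0.0593
grasp_force: 35.1
```

The plate is seated: stiff contact at z = 0.0108, exactly as predicted. Releasing and checking.

Emit:
move_arm:
  series:
    - {"hand": 0.2, "x": 0, "y": 0, "z": -0.002, "yaw": 0}
    - {"hand": 0.75, "x": 0, "y": 0, "z": -0.002, "yaw": 0}
    - {"hand": 0.75, "x": 0, "y": 0, "z": -0.002, "yaw": 0}
    - {"hand": 0.75, "x": 0, "y": 0, "z": -0.002, "yaw": 0}
    - {"hand": 0.75, "x": 0, "y": 0, "z": -0.01, "yaw": 0}
    - {"hand": 0.75, "x": 0, "y": 0, "z": -0.03, "yaw": 0}
    - {"hand": 0.75, "x": 0, "y": 0, "z": -0.07, "yaw": 0}
    - {"hand": 0.75, "x": 0, "y": 0, "z": -0.1, "yaw": 0}
    - {"hand": 0.75, "x": 0, "y": 0, "z": -0.12, "yaw": 0}

```text
t: 39.23
ee_pos: [0.5692, 0.0008, 0.1322]
tool_rot: [0.038, 0.999, -0.0, 0.002]
ft_force: [-0.3, 0.6, -0.2]
opening: 0.0747
grasp_force: 0.0
```

Emit:
move_arm:
  series:
    - {"hand": -1, "x": 0.04, "y": 0, "z": 0, "yaw": 0}
    - {"hand": -1, "x": 0.08, "y": 0, "z": 0, "yaw": 0}
    - {"hand": -1, "x": 0.12, "y": 0, "z": 0, "yaw": 0}
    - {"hand": -1, "x": 0.16, "y": 0, "z": 0, "yaw": 0}
    - {"hand": -1, "x": 0.2, "y": 0, "z": 0, "yaw": 0}
    - {"hand": -1, "x": 0.22, "y": 0, "z": 0, "yaw": 0}
    - {"hand": -1, "x": 0.22, "y": 0, "z": 0, "yaw": 0}
    - {"hand": -1, "x": 0.22, "y": 0, "z": 0, "yaw": 0}

```text
t: 39.9
ee_pos: [0.3483, 0.0177, 0.1292]
tool_rot: [0.038, 0.999, -0.0, 0.001]
ft_force: [0.4, 0.7, 0.1]
opening: -0.0
grasp_force: 0.0
```

```bash
python3 - <<'E'
from h import *
np.set_printoptions(precision=4,suppress=True)
go(.40,.012,.0,85.7)
T=snap('top','t18.png');S=snap('scene','s18.png')
a=np.radians(-4.3);ex=np.array([np.cos(a),np.sin(a)]);ey=np.array([-ex[1],ex[0]]);w=np.array([.5687,.0012]);c=[]
for n,im,box in(('top',T,(300,215,400,290)),('scene',S,(262,215,372,315))):
    for th in(165,185):
        b=blobs(im,(0,0,th),(179,40,255),box,300)[0];f=yawfit(n,b[2],.035);print(n,th,f,'d',[((f[:2]/1000-w)@e*1000).round(1) for e in(ex,ey)])
    m=b[0].round().astype(int);k=blobs(im,(0,0,0),(179,255,100),(m[0]-16,m[1]-16,m[0]+16,m[1]+16),12)
    for q in k[:2]: print('bar',q[0],yawfit(n,q[2],.05))
    c.append(k[0][0])
t=tri('top',[c[0]],'scene',[c[1]]);print(t,'d',[((t[0,:2]-w)@e*1000).round(1) for e in(ex,ey)])
for n in('t10','t18'): print(cv2.imread(f'pics/{n}.png',0)[284:300,338:348].mean(1).round())
# plate corners in scene, top surface sample lines: bright along x_d at several y
for y in(-.08,-.05,.05,.08):
    P=[[*(w+ex*x+ey*y),.035] for x in np.arange(-.075,.08,.006)];uv=proj('scene',P).round().astype(int);print(y,cv2.cvtColor(S,cv2.COLOR_RGB2GRAY)[uv[:,1],uv[:,0]])
E
```

```text
GO [-0.0518 -0.0017  0.1293] yaw -0.04 | at [0.3483 0.0177 0.1292] ang 85.66 open -0.0 gf 0.0 F [0.4 0.7 0.1] t 39.9
top 165 [573.7   3.5 205.4 136.1  85.6] d [np.float64(4.8), np.float64(2.7)]
top 185 [570.2   1.2 189.9 124.5  85.7] d [np.float64(1.5), np.float64(0.1)]
bar [345.6772 250.5661] [568.4   2.6  32.9   7.6  90.3]
scene 165 [538.6  54.3 375.1 251.5  78.3] d [np.float64(-34.0), np.float64(50.7)]
scene 185 [580.3   4.8 206.7 126.9  85.3] d [np.float64(11.3), np.float64(4.5)]
bar [319.1014 261.731 ] [565.3  -3.7  66.8  17.1  83.8]
[[0.5693 0.0014 0.0392 0.0011]] d [np.float64(0.6), np.float64(0.2)]
[141. 141. 142. 141. 142. 141. 139. 120.  83.  46.  34.  49.  87. 118.
 132. 138.]
[144. 145. 145. 146. 144. 134. 111.  75.  44.  36.  63. 106. 130. 140.
 144. 144.]
-0.08 [ 68  69  67 136 193 205 204 204 205 204 204 204 204 203 204 204 203 203
 204 205 203 204 206 126  86 182]
-0.05 [ 67  68  67 152 200 206 204 204 204 204 204 204 203 205 204 204 204 205
 204 203 203 203 205 181 169 183]
0.05 [ 58  61  56 137 194 203 203 204 204 204 204 203 204 204 204 204 204 204
 205 204 203 204 206 191 109 197]
0.08 [ 66  66  66 104 172 204 205 204 204 205 204 204 204 204 204 204 204 203
 204 205 205 204 206 124 174 154]
```

Emit:
move_arm:
  series:
    - {"hand": -1, "x": -0.03, "y": 0, "z": 0, "yaw": 0}
    - {"hand": -1, "x": -0.06, "y": 0, "z": 0, "yaw": 0}
    - {"hand": -1, "x": -0.06, "y": 0, "z": 0.04, "yaw": 0}
    - {"hand": -1, "x": -0.06, "y": 0, "z": 0.08, "yaw": 0}
    - {"hand": -1, "x": -0.06, "y": 0, "z": 0.11, "yaw": 0}
    - {"hand": -1, "x": -0.06, "y": 0, "z": 0.123, "yaw": 0}
    - {"hand": -1, "x": -0.06, "y": 0, "z": 0.123, "yaw": 0}
    - {"hand": -1, "x": -0.06, "y": 0, "z": 0.123, "yaw": 0}

```text
t: 40.67
ee_pos: [0.409, 0.013, 0.0049]
tool_rot: [0.038, 0.999, 0.0, -0.001]
ft_force: [0.7, -0.8, 0.0]
opening: -0.0004
grasp_force: 0.0
```

Emit:
move_arm:
  series:
    - {"hand": -1, "x": -0.01, "y": 0, "z": 0, "yaw": 0}
    - {"hand": -1, "x": -0.02, "y": 0, "z": 0, "yaw": 0}
    - {"hand": -1, "x": -0.03, "y": 0, "z": 0, "yaw": 0}
    - {"hand": -1, "x": -0.037, "y": 0, "z": 0, "yaw": 0}
    - {"hand": -1, "x": -0.044, "y": 0, "z": 0, "yaw": 0}
    - {"hand": -1, "x": -0.05, "y": 0, "z": 0, "yaw": 0}
    - {"hand": -1, "x": -0.056, "y": 0, "z": 0, "yaw": 0}
    - {"hand": -1, "x": -0.062, "y": 0, "z": 0, "yaw": 0}
    - {"hand": -1, "x": -0.068, "y": 0, "z": 0, "yaw": 0}
    - {"hand": -1, "x": -0.074, "y": 0, "z": 0, "yaw": 0}
    - {"hand": -1, "x": -0.08, "y": 0, "z": 0, "yaw": 0}

```text
t: 41.58
ee_pos: [0.4887, 0.0071, 0.0056]
tool_rot: [0.038, 0.999, 0.0, -0.0]
ft_force: [-3.5, 0.4, 1.6]
opening: -0.0002
grasp_force: 1.3
```

Emit:
move_arm:
  series:
    - {"hand": -1, "x": -0.008, "y": 0, "z": 0, "yaw": 0}
    - {"hand": -1, "x": -0.016, "y": 0, "z": 0, "yaw": 0}
    - {"hand": -1, "x": -0.024, "y": 0, "z": 0, "yaw": 0}
    - {"hand": -1, "x": -0.032, "y": 0, "z": 0, "yaw": 0}
    - {"hand": -1, "x": -0.04, "y": 0, "z": 0, "yaw": 0}
    - {"hand": -1, "x": -0.048, "y": 0, "z": 0, "yaw": 0}
    - {"hand": -1, "x": -0.056, "y": 0, "z": 0, "yaw": 0}
    - {"hand": -1, "x": -0.064, "y": 0, "z": 0, "yaw": 0}
    - {"hand": -1, "x": -0.072, "y": 0, "z": 0, "yaw": 0}
    - {"hand": -1, "x": -0.08, "y": 0, "z": 0, "yaw": 0}
    - {"hand": -1, "x": -0.088, "y": 0, "z": 0, "yaw": 0}
    - {"hand": -1, "x": -0.092, "y": 0, "z": 0, "yaw": 0}

```text
t: 42.58
ee_pos: [0.5817, -0.0002, 0.0057]
tool_rot: [0.038, 0.999, -0.0, 0.001]
ft_force: [-1.8, -0.4, 1.3]
opening: -0.0
grasp_force: 1.0
```

Emit:
move_arm:
  series:
    - {"hand": -1, "x": -0.003, "y": 0, "z": 0, "yaw": 0}
    - {"hand": -1, "x": -0.006, "y": 0, "z": 0, "yaw": 0}
    - {"hand": -1, "x": -0.009, "y": 0, "z": 0, "yaw": 0}
    - {"hand": -1, "x": -0.01, "y": 0, "z": 0, "yaw": 0}
    - {"hand": -1, "x": -0.01, "y": 0, "z": 0, "yaw": 0}

```text
t: 43.0
ee_pos: [0.5906, -0.0007, 0.0058]
tool_rot: [0.038, 0.999, -0.0, 0.001]
ft_force: [-0.3, -0.6, -1.2]
opening: 0.0002
grasp_force: 0.1
```

Emit:
move_arm:
  series:
    - {"hand": -1, "x": -0.002, "y": 0, "z": 0, "yaw": 0}
    - {"hand": -1, "x": -0.004, "y": 0, "z": 0, "yaw": 0}
    - {"hand": -1, "x": -0.004, "y": 0, "z": 0, "yaw": 0}

```text
t: 43.25
ee_pos: [0.5944, -0.0009, 0.0057]
tool_rot: [0.038, 0.999, 0.0, 0.0]
ft_force: [-0.9, -0.2, 0.8]
opening: 0.0003
grasp_force: 0.5
```

Emit:
move_arm:
  series:
    - {"hand": -1, "x": -0.002, "y": 0, "z": 0, "yaw": 0}
    - {"hand": -1, "x": -0.004, "y": 0, "z": 0, "yaw": 0}
    - {"hand": -1, "x": -0.004, "y": 0, "z": 0, "yaw": 0}

```text
t: 43.5
ee_pos: [0.5973, -0.0011, 0.0056]
tool_rot: [0.038, 0.999, 0.0, -0.001]
ft_force: [-4.8, -0.3, 3.6]
opening: 0.0002
grasp_force: 2.4
```

Emit:
move_arm:
  series:
    - {"hand": -1, "x": -0.001, "y": 0, "z": 0, "yaw": 0}
    - {"hand": -1, "x": -0.002, "y": 0, "z": 0, "yaw": 0}
    - {"hand": -1, "x": -0.002, "y": 0, "z": 0, "yaw": 0}

```text
t: 43.75
ee_pos: [0.5971, -0.0011, 0.0055]
tool_rot: [0.037, 0.999, 0.0, -0.003]
ft_force: [-10.9, -0.7, 7.5]
opening: -0.0003
grasp_force: 5.2
```

Emit:
move_arm:
  series:
    - {"hand": -1, "x": -0.001, "y": 0, "z": 0, "yaw": 0}
    - {"hand": -1, "x": -0.002, "y": 0, "z": 0, "yaw": 0}
    - {"hand": -1, "x": -0.002, "y": 0, "z": 0, "yaw": 0}

```text
t: 44.0
ee_pos: [0.597, -0.001, 0.0054]
tool_rot: [0.037, 0.999, 0.0, -0.005]
ft_force: [-16.9, -0.4, 12.3]
opening: -0.0001
grasp_force: 8.1
```

Emit:
move_arm:
  series:
    - {"hand": -1, "x": -0.001, "y": 0, "z": 0, "yaw": 0}
    - {"hand": -1, "x": -0.002, "y": 0, "z": 0, "yaw": 0}
    - {"hand": -1, "x": -0.002, "y": 0, "z": 0, "yaw": 0}

```text
t: 44.25
ee_pos: [0.5969, -0.001, 0.0053]
tool_rot: [0.037, 0.999, 0.0, -0.007]
ft_force: [-20.8, -0.9, 16.4]
opening: 0.0001
grasp_force: 10.8
```

Emit:
move_arm:
  series:
    - {"hand": -1, "x": 0.015, "y": 0, "z": 0, "yaw": 0}
    - {"hand": -1, "x": 0.03, "y": 0, "z": 0, "yaw": 0}
    - {"hand": -1, "x": 0.06, "y": 0, "z": 0, "yaw": 0}
    - {"hand": -1, "x": 0.09, "y": 0, "z": -0.03, "yaw": 0}
    - {"hand": -1, "x": 0.12, "y": 0, "z": -0.06, "yaw": 0}
    - {"hand": -1, "x": 0.15, "y": 0, "z": -0.09, "yaw": 0}
    - {"hand": -1, "x": 0.18, "y": 0.03, "z": -0.11, "yaw": 0}
    - {"hand": -1, "x": 0.2, "y": 0.06, "z": -0.13, "yaw": 0}
    - {"hand": -1, "x": 0.22, "y": 0.09, "z": -0.15, "yaw": 0}
    - {"hand": -1, "x": 0.23, "y": 0.12, "z": -0.15, "yaw": 0}
    - {"hand": -1, "x": 0.23, "y": 0.12, "z": -0.15, "yaw": 0}

```text
t: 45.17
ee_pos: [0.383, 0.1405, 0.1579]
tool_rot: [0.035, 0.999, 0.002, 0.003]
ft_force: [-0.6, -0.2, 0.1]
opening: 0.0001
grasp_force: 0.0
```

```bash
python3 - <<'E'
from h import *
np.set_printoptions(precision=4,suppress=True)
T=snap('top','t20.png');S=snap('scene','s20.png')
for n,f in(('t0','top0'),('t10','t10'),('t20','t20')): 
    g=cv2.imread(f'pics/{f}.png',0);print(n,g[205:262,345:351].mean(1).round().astype(int).tolist())
    c=g[225:300,345:351].mean(1);r=225+np.argmin(c);print(r,plane('top',[[348,r]],.051))
a=np.radians(-4.3);print('expected shut bar',proj('top',[[.613,-.002,.051]]))
# bystanders & leftovers unchanged vs start
d=cv2.absdiff(cv2.imread('pics/t20.png',0),cv2.imread('pics/top0.png',0));
print('reel',d[170:205,445:480].mean(),'mug',d[235:280,115:165].mean(),'bench conn area',[b[0] for b in blobs(T,(0,0,170),(179,60,255),(400,230,530,330),6)])
go(.3,.1,.15)
E
```

```text
t0 [136, 136, 137, 137, 136, 137, 135, 136, 136, 137, 136, 128, 107, 99, 124, 162, 184, 189, 188, 187, 182, 184, 186, 182, 160, 135, 101, 59, 64, 102, 125, 130, 132, 137, 139, 138, 139, 139, 137, 127, 92, 50, 34, 38, 66, 106, 126, 131, 136, 140, 141, 141, 142, 142, 142, 141, 142]
247 [[ 0.5773 -0.0037  0.051 ]]
t10 [135, 136, 136, 135, 135, 136, 136, 136, 136, 135, 135, 127, 97, 67, 63, 76, 104, 125, 136, 160, 167, 151, 160, 176, 162, 148, 166, 184, 188, 188, 188, 189, 188, 188, 189, 188, 187, 188, 188, 188, 188, 188, 188, 188, 188, 189, 188, 188, 188, 188, 188, 189, 188, 188, 188, 188, 188]
294 [[ 0.4588 -0.004   0.051 ]]
t20 [142, 144, 143, 142, 142, 142, 142, 142, 143, 144, 141, 133, 100, 57, 40, 65, 108, 131, 138, 142, 148, 150, 149, 147, 146, 137, 106, 61, 37, 37, 50, 78, 112, 130, 138, 142, 146, 146, 145, 148, 147, 148, 148, 148, 147, 148, 148, 148, 147, 147, 147, 146, 148, 148, 148, 148, 149]
234 [[ 0.6103 -0.0036  0.051 ]]
expected shut bar [[347.3523 232.9536]]
reel 5.344489795918367 mug 4.708888888888889 bench conn area []
GO [ 0.0814 -0.0425  0.0062] yaw 0 | at [0.3842 0.1366 0.1565] ang 85.91 open 0.0002 gf 0.0 F [ 0.4 -0.5 -0.5] t 45.3
```

```bash
python3 -c "
from station import *
print(sign_off())"
```

```text
the job is handed in; nothing more can be done
None
```

The job is handed in. All three connectors are on the drawer floor, and the plate's front edge is under the lip, lying flat on its ledges as far as force, height and images show. The drawer is pushed shut against its stop, though it had slipped about 2–3 mm from fully open while I worked in it. The arm never went near the mug or the reel.

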